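Photograph drilled sleeves for the build log

TASK

Photograph the aluminium sleeves that lie on the rubber mat: lay each one in an outlined bay of its own on the white photo board, along the bay, and turn the focus knob on the grey control box until the pointer stands at the steel mark. With all of that in place, press the release button down to its halfway stop, keep it there for a good second so the camera can focus, and then press it fully down. Afterwards let the button up, leave the focus set, put all the sleeves back flat on the rubber mat, and do not disturb the other tools on the bench.

Things in the scene. Friction and masses are not known exactly. Their poses are not given: they have to be found in the camera images.
- tube_0_mid (a point): centre of an aluminium square-tube sleeve, 92 x 28 x 28 mm, 0.12 kg, drilled alike on all four sides; x runs along the tube. It may lie on any of its four long sides. Two or three of the three sleeves are present; an absent one reads None
- tube_1_mid (a point): centre of an aluminium square-tube sleeve, 92 x 28 x 28 mm, 0.12 kg, drilled alike on all four sides; x runs along the tube. It may lie on any of its four long sides. Two or three of the three sleeves are present; an absent one reads None
- tube_2_mid (a point): centre of an aluminium square-tube sleeve, 92 x 28 x 28 mm, 0.12 kg, drilled alike on all four sides; x runs along the tube. It may lie on any of its four long sides. Two or three of the three sleeves are present; an absent one reads None
- tube_0: the same sleeve as a body (origin at the middle of one long side, 14 mm from its centre); absent with it
- tube_1: the same sleeve as a body (origin at the middle of one long side, 14 mm from its centre); absent with it
- tube_2: the same sleeve as a body (origin at the middle of one long side, 14 mm from its centre); absent with it
- bay_0 (a point): centre of one of the three outlined bays on top of the white photo board (board 125 x 214 mm, 6 mm thick, fixed; bay 112 x 50 mm, bays 66 mm apart side by side). x runs along the bay's long side, z up. The camera on its column (130 mm high, fixed) stands about 130 mm from the middle bay's centre in the bays' +x direction
- bay_1 (a point): centre of one of the three outlined bays on top of the white photo board (board 125 x 214 mm, 6 mm thick, fixed; bay 112 x 50 mm, bays 66 mm apart side by side). x runs along the bay's long side, z up. The camera on its column (130 mm high, fixed) stands about 130 mm from the middle bay's centre in the bays' +x direction
- bay_2 (a point): centre of one of the three outlined bays on top of the white photo board (board 125 x 214 mm, 6 mm thick, fixed; bay 112 x 50 mm, bays 66 mm apart side by side). x runs along the bay's long side, z up. The camera on its column (130 mm high, fixed) stands about 130 mm from the middle bay's centre in the bays' +x direction
- mat_top (a point): centre of the top of the fixed black ribbed rubber mat, 150 x 214 mm (x, y), 4 mm thick; the sleeves start on it, side by side with x about along the mat's x, about 66 mm apart, and go back to it
- focus_knob_grip (a point): on the vertical axis of the black focus knob, at the height to grip. The knob has a bar grip on top (see focus_knob for its direction); it stands on the far end of the grey control box (164 x 112 x 40 mm, fixed). Frame x is along the bar grip, z up. Bar 42 x 14 mm, its top 7 mm above this point and its foot 23 mm below
- focus_knob (a joint): turn of the knob in rad, growing clockwise seen from above, 0 to 3.4; light friction (0.03 N m), stays where left. At value 0 the bar lies along the control box's x axis (from button to knob). Each rad moves the pointer 15 mm in the control box's +y direction
- pointer_tip (a point): tip of the steel pointer on the white scale in the middle of the control box; its y axis is the direction it travels (box +y, to the left seen from the button's end)
- mark_line (a point): line of the steel mark tab on the same scale, which the pointer tip must face (same y); x points from button to knob, y along the scale. The mark is stiff: leave it
- button_top (a point): centre of the top of the round release button, 37 mm across, pressed straight down, on the near end of the control box; top 64 mm above the bench when up, bezel rim 18 mm below it
- button_half (a joint): first-stage travel of the release button in m: 0 up, 0.008 at the halfway stop; 1.3 N to start, 3.3 N at the stop
- button_full (a joint): second-stage travel in m below the halfway stop: 0 until about 9 N is exceeded, 0.006 fully down at 12.6 N; springs back
- cleco_c: brass-coloured spring sheet holder, bystander, 63 mm, lying loose on the bench on the robot's side of the control box
- cleco_b: dark spring sheet holder, bystander, 64 mm, lying loose left beside the control box

How it is judged (in metres and radians):
On the way, in this order (a step that is already met when the one before it is completed fails the run):
1. every sleeve lies in its own bay and the pointer stands at the mark (((horizontal distance between tube_0_mid and bay_0 below 0.012 m and angle between the x axis of tube_0_mid and the x axis of bay_0, either way round below 0.22 rad) or (horizontal distance between tube_0_mid and bay_1 below 0.012 m and angle between the x axis of tube_0_mid and the x axis of bay_1, either way round below 0.22 rad) or (horizontal distance between tube_0_mid and bay_2 below 0.012 m and angle between the x axis of tube_0_mid and the x axis of bay_2, either way round below 0.22 rad)) and height (world z) of tube_0_mid between 0.015 and 0.026 m and ((horizontal distance between tube_1_mid and bay_0 below 0.012 m and angle between the x axis of tube_1_mid and the x axis of bay_0, either way round below 0.22 rad) or (horizontal distance between tube_1_mid and bay_1 below 0.012 m and angle between the x axis of tube_1_mid and the x axis of bay_1, either way round below 0.22 rad) or (horizontal distance between tube_1_mid and bay_2 below 0.012 m and angle between the x axis of tube_1_mid and the x axis of bay_2, either way round below 0.22 rad)) and height (world z) of tube_1_mid between 0.015 and 0.026 m and ((horizontal distance between tube_2_mid and bay_0 below 0.012 m and angle between the x axis of tube_2_mid and the x axis of bay_0, either way round below 0.22 rad) or (horizontal distance between tube_2_mid and bay_1 below 0.012 m and angle between the x axis of tube_2_mid and the x axis of bay_1, either way round below 0.22 rad) or (horizontal distance between tube_2_mid and bay_2 below 0.012 m and angle between the x axis of tube_2_mid and the x axis of bay_2, either way round below 0.22 rad)) and height (world z) of tube_2_mid between 0.015 and 0.026 m and y of pointer_tip in the frame of mark_line between -0.0028 and 0.0028 m and linear speed of each of tube_0, tube_1, tube_2 below 0.02 m/s), for 0.3 s.
2. with these in place, the button is held at its halfway stop (((horizontal distance between tube_0_mid and bay_0 below 0.012 m and angle between the x axis of tube_0_mid and the x axis of bay_0, either way round below 0.22 rad) or (horizontal distance between tube_0_mid and bay_1 below 0.012 m and angle between the x axis of tube_0_mid and the x axis of bay_1, either way round below 0.22 rad) or (horizontal distance between tube_0_mid and bay_2 below 0.012 m and angle between the x axis of tube_0_mid and the x axis of bay_2, either way round below 0.22 rad)) and height (world z) of tube_0_mid between 0.015 and 0.026 m and ((horizontal distance between tube_1_mid and bay_0 below 0.012 m and angle between the x axis of tube_1_mid and the x axis of bay_0, either way round below 0.22 rad) or (horizontal distance between tube_1_mid and bay_1 below 0.012 m and angle between the x axis of tube_1_mid and the x axis of bay_1, either way round below 0.22 rad) or (horizontal distance between tube_1_mid and bay_2 below 0.012 m and angle between the x axis of tube_1_mid and the x axis of bay_2, either way round below 0.22 rad)) and height (world z) of tube_1_mid between 0.015 and 0.026 m and ((horizontal distance between tube_2_mid and bay_0 below 0.012 m and angle between the x axis of tube_2_mid and the x axis of bay_0, either way round below 0.22 rad) or (horizontal distance between tube_2_mid and bay_1 below 0.012 m and angle between the x axis of tube_2_mid and the x axis of bay_1, either way round below 0.22 rad) or (horizontal distance between tube_2_mid and bay_2 below 0.012 m and angle between the x axis of tube_2_mid and the x axis of bay_2, either way round below 0.22 rad)) and height (world z) of tube_2_mid between 0.015 and 0.026 m and y of pointer_tip in the frame of mark_line between -0.0028 and 0.0028 m and value of joint button_half above 0.0062 m and value of joint button_full below 0.002 m), for 0.7 s.
3. with these in place, the button is pressed fully down (((horizontal distance between tube_0_mid and bay_0 below 0.012 m and angle between the x axis of tube_0_mid and the x axis of bay_0, either way round below 0.22 rad) or (horizontal distance between tube_0_mid and bay_1 below 0.012 m and angle between the x axis of tube_0_mid and the x axis of bay_1, either way round below 0.22 rad) or (horizontal distance between tube_0_mid and bay_2 below 0.012 m and angle between the x axis of tube_0_mid and the x axis of bay_2, either way round below 0.22 rad)) and height (world z) of tube_0_mid between 0.015 and 0.026 m and ((horizontal distance between tube_1_mid and bay_0 below 0.012 m and angle between the x axis of tube_1_mid and the x axis of bay_0, either way round below 0.22 rad) or (horizontal distance between tube_1_mid and bay_1 below 0.012 m and angle between the x axis of tube_1_mid and the x axis of bay_1, either way round below 0.22 rad) or (horizontal distance between tube_1_mid and bay_2 below 0.012 m and angle between the x axis of tube_1_mid and the x axis of bay_2, either way round below 0.22 rad)) and height (world z) of tube_1_mid between 0.015 and 0.026 m and ((horizontal distance between tube_2_mid and bay_0 below 0.012 m and angle between the x axis of tube_2_mid and the x axis of bay_0, either way round below 0.22 rad) or (horizontal distance between tube_2_mid and bay_1 below 0.012 m and angle between the x axis of tube_2_mid and the x axis of bay_1, either way round below 0.22 rad) or (horizontal distance between tube_2_mid and bay_2 below 0.012 m and angle between the x axis of tube_2_mid and the x axis of bay_2, either way round below 0.22 rad)) and height (world z) of tube_2_mid between 0.015 and 0.026 m and y of pointer_tip in the frame of mark_line between -0.0028 and 0.0028 m and value of joint button_full above 0.0045 m), for 0.1 s.
At the end, for the whole second after the job is handed in: All sleeves lie flat and still on the rubber mat (their centres over it), the button is up, and the pointer is still within 2.8 mm of the mark. On the way, each sleeve lay in its own bay within 12 mm and 0.22 rad of it (x of tube_0_mid in the frame of mat_top between -0.075 and 0.075 m and y of tube_0_mid in the frame of mat_top between -0.107 and 0.107 m and height (world z) of tube_0_mid between 0.011 and 0.026 m and x of tube_1_mid in the frame of mat_top between -0.075 and 0.075 m and y of tube_1_mid in the frame of mat_top between -0.107 and 0.107 m and height (world z) of tube_1_mid between 0.011 and 0.026 m and x of tube_2_mid in the frame of mat_top between -0.075 and 0.075 m and y of tube_2_mid in the frame of mat_top between -0.107 and 0.107 m and height (world z) of tube_2_mid between 0.011 and 0.026 m and linear speed of each of tube_0, tube_1, tube_2 below 0.02 m/s and y of pointer_tip in the frame of mark_line between -0.0028 and 0.0028 m and value of joint button_half below 0.002 m and value of joint button_full below 0.0015 m); the robot touches nothing.
It fails at once if a bystander tool was moved more than 40 mm (distance of any of cleco_c, cleco_b from where it was at the start of the episode above 0.04 m).
Of tube_0, tube_1, tube_2 only 2 to 3 are there at a start; the rules pass over those that are not, and their reading is None.
At some moment in a run one of tube_0, tube_1, tube_2 may be knocked a few centimetres aside while the robot is not near it.
It also fails if it takes over 210 s, if anything falls off the work surface, if the arm or the gripper's body presses on something with over 40 N, if the wrist force passes 120 N, or if a joint passes its speed limit or range.

ROBOT

A 6-joint arm with a two-finger parallel gripper is mounted at the origin on the work surface; the furniture and walls round the work are solid. World frame = base frame: x ahead of the robot, y to its left, z up, the work surface at z = 0. Lengths are in mm, angles in rad, forces in N, time in s.
With the tool pointing down it reaches from about 300 to 775 mm from the base axis. Payload 14.6 kg.
Tool frame: the origin (TCP) lies on the centre line of the jaws, within the pads' length; the fingertips stand ahead of it and the grasp point (between the pads) is the TCP (manip.tip_reach is the z of the fingertips in the tool frame, in mm); z points along the fingers, y is the direction in which the jaws open and shut (so a half turn about z gives the same grasp; the last joint's range is limited). The gripper opens to 94 mm and grips with 3 to 60 N. Pads are 16 mm wide; open, the fingers measure 119 mm over their backs; the gripper's body (75 mm by 177 mm) begins 78 mm behind the grasp point.
Start: joints at [-1.261, 0.3, 1.521, -0, 1.321, -0.067], TCP at [202.363, -511.408, 224.446] pointing down, gripper open.
Joint ranges: [-3.03, 3.03], [-0.79, 2.21], [0.23, 2.52], [-1.04, 4.18], [0, 3.07], [-2.55, 2.55]. Speed limits (rad/s): [2.22, 2.22, 2.57, 3.14, 3.14, 3.14].

INTERFACE

Orientations are given as [roll, pitch, yaw] about the fixed x, y, z axes, in that order (R = Rz(yaw) Ry(pitch) Rx(roll)).
In Python, from cell import manip, camera, search_frame, masks_of, tip_of gives the robot as it stands.
- The arm moves only by the tool send_rows, never from a script. Its argument "plan" is a list of rows, each an object with "travel": the shift along the tool's x, y, z in mm, a list of three; "delta_rot": the turn, a rotation vector about the tool's x, y, z in degrees, a list of three; "fingers": the gripper's target within -1 to 1 (shut at 1, half-way at 0, fully open at -1). In form: [{"travel": [dx, dy, dz], "delta_rot": [wx, wy, wz], "fingers": fingers}, ...]. A call has 1 to 20 rows; each row shifts and turns the commanded pose from where the row before left it, along the tool's axes as they then stand; what a row does not reach is not made up. A row lasts 1/8 s, in which the tool goes at most 62.5 mm and 10.7 degrees, less where a joint would pass 70% of its speed; a pose out of reach is approached as far as the arm can. A call is refused whole if a number of a shift passes 62.5 or a number of a turn 10.7, either way. A call with a gripper value outside its range is refused whole. The fingers move at their own pace and stop on an object; "grip_force" is the grip in N (left out, the last holds). Time passes only in rows, so rows that do not move let the fingers close. It gives the time, the measured TCP pose, the force and the opening at its end, in the units of the state.
- manip.read_state(): the state, without advancing time (a new reading comes with each control period).
- camera(name): name is "side" or "top" or "wrist"; returns a dict with "color" (384x512x3 uint8, red, green, blue), "z_map" (384x512 float32, mm along the optical axis (not along the pixel's ray), 0 where there is no reading), "fov_y" (degrees; the focal length in pixels is half the picture's height over the tangent of half this angle, whatever the lens; pixels are square), "cx", "cy" (the principal point, pixels), "world_from_camera" (4x4, takes a point from camera to world coordinates); the wrist camera has in their place "tool_from_camera" (4x4, takes a point from camera to tool coordinates, whose origin is the TCP and whose axes are the flange's). Camera axes: x right, y up, looking along -z (the intrinsics and any distortion apply to the point x, -y, -z); pixel columns grow to the right and rows downward; lengths in mm; the calibration is good to about 2 mm. A picture is of the moment at which its call begins: read the wrist's pose just before it.
- manip.sign_off(): hands the job in, once; it reports no verdict.
Trained networks look in the newest picture that a camera, given by its name, has taken for a name from the list of things; names that differ only in an ending like _2 or _b are one class to them, and where a whole thing is asked for, a point or a joint stands for the part that bears it (a point fixed in the world has none). Each returns a list of dicts, best first, with "confidence" (0 to 1); they miss things now and then, are a little off and sometimes report something else, mostly with a low value. They report only what shows in the picture. A call takes as long as a camera call.
- search_frame(name, camera): "at" ([x, y, z] in mm, in the coordinates of the camera as it stood for that picture, good to about 4 mm: the middle of the surface that is visible of it).
- masks_of(name, camera): "region" (384x512 bool, what is visible of it).
- tip_of(name, camera): "at" ([x, y, z] in mm, in the coordinates of the camera as it stood for that picture, good to about 4 mm: a listed point, or the origin of a listed thing).
The state is a dict: "clock": time; "joints": joint angles; "qd": joint speeds; "effort": joint torques, N m; "eef_pos": TCP position; "eef_rot": TCP orientation; "wrist_force": force on the tool from outside, world axes, zero at the start; "moment": the same for the moment, N m; "finger_gap": finger opening in mm.
Only numpy, scipy, OpenCV 4.12 (cv2) and the standard library are available. Lean on these libraries where they do the work, as an engineer would, in place of code of your own. Each camera call takes 0.05 s, during which the arm holds its last target. There are 200 camera calls.

## Working session

There is one attempt and no reset: what is moved stays moved. The work goes in short steps, Python scripts to look and compute and a tool call to move; the robot and the scene stay as the last step left them, time stands still between calls to the robot, and variables do not carry over. Pictures are saved under pics/ and viewed, about 12 in all and at most 16, crops included, and the job is handed in when it is done.

Besides the shell and the picture viewer there is one more tool, called after ">>>" by a JSON object that holds its "api" and its "payload". send_rows: Moves the arm, as the interface text tells. Its arguments: {"type":"object","properties":{"plan":{"type":"array"},"grip_force":{"type":"number"}},"required":["plan"]}

```bash
ls; mkdir -p pics; cat > h.py <<'E'
import numpy as np, cv2
from cell import manip, camera, search_frame, masks_of, tip_of
from scipy.spatial.transform import Rotation as R
def toolT():
    s=manip.read_state(); T=np.eye(4); T[:3,:3]=R.from_euler('xyz',s['eef_rot']).as_matrix(); T[:3,3]=s['eef_pos']; return T
def look(name):
    T=toolT(); c=camera(name)
    c['W']=T@np.array(c['tool_from_camera']) if name=='wrist' else np.array(c['world_from_camera'])
    return c
def world(c,p): return (c['W']@np.append(p,1))[:3]
def cloud(c):
    f=192/np.tan(np.radians(c['fov_y'])/2); z=c['z_map']; v,u=np.mgrid[:384,:512]
    P=np.stack([(u-c['cx'])/f*z,-(v-c['cy'])/f*z,-z],-1)
    return P@c['W'][:3,:3].T+c['W'][:3,3]
def pix(c,P):
    f=192/np.tan(np.radians(c['fov_y'])/2); q=np.linalg.inv(c['W'])@np.append(P,1); return c['cx']+f*q[0]/-q[2], c['cy']-f*q[1]/-q[2]
def save(c,fn): cv2.imwrite('pics/'+fn,c['color'][...,::-1])
def st():
    s=manip.read_state(); print({k:np.round(s[k],3).tolist() for k in ('clock','joints','eef_pos','eef_rot','wrist_force','finger_gap')})
E
python3 - <<'E'
from h import *
st(); print(manip.tip_reach)
for n in ('top','side'):
    c=look(n); save(c,n+'0.png'); print(n,[k for k in c], c['fov_y'])
    for k in ['tube_0_mid','bay_0','mat_top','focus_knob_grip','pointer_tip','mark_line','button_top','cleco_c','cleco_b']:
        for d in tip_of(k,n)[:4]: print(k,round(d['confidence'],2),np.round(world(c,d['at'])))
E
```

```text
pics
{'clock': 0.0, 'joints': [-1.261, 0.3, 1.522, 0.0, 1.321, -0.067], 'eef_pos': [202.308, -511.175, 223.876], 'eef_rot': [-3.14, -0.0, 0.377], 'wrist_force': [-0.185, 0.691, -0.415], 'finger_gap': 94.1}
19.0
top ['color', 'z_map', 'fov_y', 'cx', 'cy', 'world_from_camera', 'W'] 48.08942650269183
tube_0_mid 0.9 [409. 349.  19.]
bay_0 0.9 [ 415. -207.    6.]
bay_0 0.79 [ 412. -277.    2.]
bay_0 0.73 [ 404. -339.    3.]
mat_top 0.58 [406. 288.   4.]
focus_knob_grip 0.69 [534.   1.  87.]
focus_knob_grip 0.61 [406. 352.   4.]
pointer_tip 0.37 [476. -21.  43.]
mark_line 0.41 [405. 289.   3.]
button_top 0.49 [437. -14.  64.]
cleco_c 0.49 [ 441. -113.   -3.]
cleco_c 0.46 [452. 122.   2.]
cleco_b 0.49 [ 441. -113.   -3.]
cleco_b 0.46 [452. 122.   2.]
side ['color', 'z_map', 'fov_y', 'cx', 'cy', 'world_from_camera', 'W'] 56.02288962164446
tube_0_mid 0.6 [410. 348.  19.]
bay_0 0.62 [ 410. -280.    8.]
bay_0 0.55 [ 414. -206.    8.]
bay_0 0.49 [452. 119.   0.]
mat_top 0.67 [408. 280.   4.]
focus_knob_grip 0.73 [529.   6.  88.]
button_top 0.59 [438. -14.  63.]
cleco_c 0.53 [452. 122.   1.]
cleco_c 0.37 [ 449. -119.   -2.]
cleco_b 0.53 [452. 122.   1.]
cleco_b 0.37 [ 449. -119.   -2.]
```

View pics/top0.png

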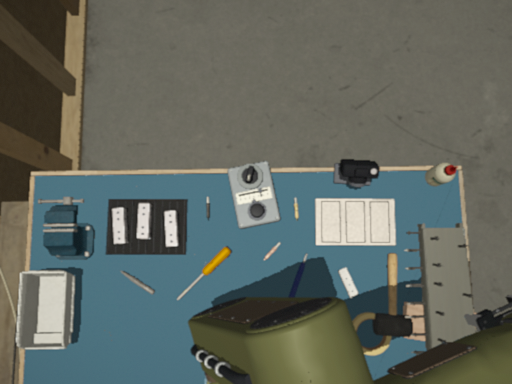

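View pics/side0.png

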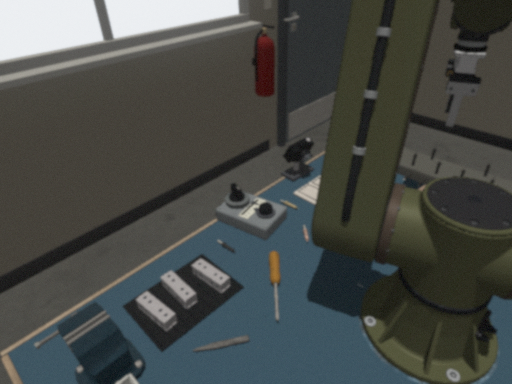

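The top picture (up = +x, left = +y) shows three sleeves on the mat at about (120,226), (144,221) and (171,228). The control box is at (254,195), and the board with three bays is at (355,222), with the camera above it at (357,170). There are clecos at (208,208), (296,208) and (272,251). Next I measure these from the depth map.

```bash
cat >> h.py <<'E'
def rects(P,zlo,zhi,box,minA=15):
    m=((P[...,2]>zlo)&(P[...,2]<zhi)&(P[...,0]>box[0])&(P[...,0]<box[1])&(P[...,1]>box[2])&(P[...,1]<box[3])).astype(np.uint8)
    n,l=cv2.connectedComponents(m); out=[]
    for i in range(1,n):
        q=P[l==i]
        if len(q)<minA: continue
        r=cv2.minAreaRect(q[:,:2].astype(np.float32)); b=cv2.boxPoints(r); e=b[1]-b[0],b[2]-b[1]
        a=max(e,key=np.linalg.norm); th=np.degrees(np.arctan2(a[1],a[0])); th=(th+90)%180-90
        out.append((np.round(r[0],1).tolist(),round(float(np.median(q[:,2])),1),np.round(sorted(r[1]),1).tolist(),round(float(th),1),len(q)))
    return out
E
python3 - <<'E'
from h import *
c=look('top'); P=cloud(c)
np.set_printoptions(suppress=True,precision=1)
print('tubes'); [print(r) for r in rects(P,22,45,(320,500,190,420))]
print('board'); [print(r) for r in rects(P,4,12,(330,500,-400,-150))]
print('mat'); [print(r) for r in rects(P,2,40,(300,500,170,420))]
print('box'); [print(r) for r in rects(P,30,48,(380,600,-90,90))]
print('btn/knob'); [print(r) for r in rects(P,56,110,(380,600,-90,90),4)]
print('cam'); [print(r) for r in rects(P,20,200,(460,600,-400,-150))]
print('bench z',np.median(P[250:270,200:270,2]))
# bay masks
for n in ['bay_0','tube_0','button_top','focus_knob','cleco_b','cleco_c','pointer_tip','mark_line']:
  for d in masks_of(n,'top')[:4]:
    q=P[d['region']]; r=cv2.minAreaRect(q[:,:2].astype(np.float32)); print(n,round(d['confidence'],2),np.round(np.median(q,0)),np.round(r[0],1),np.round(r[1],1),round(r[2],1),len(q))
I=cv2.resize(c['color'][150:260,90:410],None,fx=2.5,fy=2.5,interpolation=cv2.INTER_CUBIC); cv2.imwrite('pics/t1.png',I[...,::-1])
E
```

```text
tubes
([418.8, 288.6], 31.7, [29.8, 92.1], -1.6, 405)
([407.3, 352.5], 31.5, [29.7, 92.0], 4.8, 415)
([397.4, 216.0], 31.5, [28.9, 91.7], 3.5, 397)
board
([409.7, -274.1], 6.3, [127.1, 217.1], 89.1, 2827)
mat
([409.5, 286.8], 5.8, [166.2, 229.0], 87.5, 3884)
box
([484.0, -1.9], 39.8, [112.0, 164.3], 10.6, 1892)
btn/knob
([531.0, 1.6], 63.8, [53.2, 64.1], 16.2, 313)
([524.7, 34.9], 57.4, [2.9, 8.0], 86.8, 5)
([500.6, 6.6], 57.7, [2.6, 8.1], -0.6, 5)
([439.1, -10.4], 63.2, [34.8, 34.9], -62.5, 159)
cam
([529.2, -271.7], 106.9, [72.0, 93.1], 86.0, 830)
bench z 0.4372114053765017
bay_0 0.64 [ 409. -274.    6.] [ 404.3 -196.5] [137.3 382.7] 2.9 3655
tube_0 0.92 [408. 350.  31.] [391.7 184.3] [396.8  93.9] 84.6 496
tube_0 0.75 [417. 286.  31.] [396.3 146.3] [327.8  92.2] 81.4 435
tube_0 0.69 [438. -10.  63.] [391.6 -11.3] [ 30.9 130.8] 89.2 141
tube_0 0.56 [395. 214.  31.] [385.5 110.7] [250.1  92.6] 83.9 434
button_top 0.69 [417. 285.  31.] [397.7 150.1] [335.7  93.4] 81.3 462
button_top 0.53 [438.  -9.  63.] [390.2  -8.6] [ 30.8 128. ] 89.0 141
focus_knob 0.52 [527.   5.  66.] [437.5   7.5] [ 39.  222.2] 89.2 221
cleco_b 0.41 [446. 122.   9.] [448.8 122.5] [ 6.2 38.3] 89.2 37
cleco_b 0.38 [ 448. -117.   10.] [ 446.5 -116.7] [29.4  7. ] 11.9 28
cleco_c 0.41 [446. 122.   9.] [448.8 122.5] [ 6.2 38.3] 89.2 37
cleco_c 0.38 [ 448. -117.   10.] [ 446.5 -116.7] [29.4  7. ] 11.9 28
mark_line 0.68 [ 408. -274.    6.] [ 406.1 -195.2] [140.9 380.4] 2.9 3682
```

View pics/t1.png

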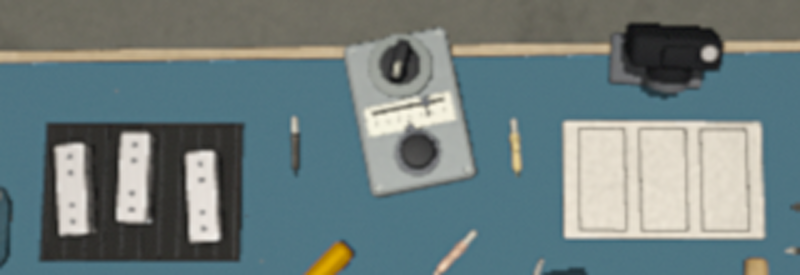

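The crop shows the knob's bar turned roughly along the box, the pointer and scale between button and knob, and the three bays left to right. Heights and sizes match the given figures (tube tops 31.6 mm, board 6.3 mm, box 112x164 mm). I'll go to the nearest sleeve.

>>> {"api": "send_rows", "payload": {"plan": [{"travel":[0,0,0],"delta_rot":[0,0,10.7],"fingers":0},{"travel":[0,0,0],"delta_rot":[0,0,10.7],"fingers":0},{"travel":[26,-37.5,0],"delta_rot":[0,0,0],"fingers":0},{"travel":[26,-37.5,0],"delta_rot":[0,0,0],"fingers":0},{"travel":[26,-37.5,0],"delta_rot":[0,0,0],"fingers":0},{"travel":[26,-37.5,0],"delta_rot":[0,0,0],"fingers":0},{"travel":[26,-37.5,0],"delta_rot":[0,0,0],"fingers":0},{"travel":[26,-37.5,0],"delta_rot":[0,0,0],"fingers":0},{"travel":[26,-37.5,0],"delta_rot":[0,0,0],"fingers":0},{"travel":[26,-37.5,0],"delta_rot":[0,0,0],"fingers":0},{"travel":[0,-43,0],"delta_rot":[0,0,0],"fingers":0},{"travel":[0,-43,0],"delta_rot":[0,0,0],"fingers":0},{"travel":[0,-43,0],"delta_rot":[0,0,0],"fingers":0},{"travel":[0,-43,0],"delta_rot":[0,0,0],"fingers":0},{"travel":[0,-43,0],"delta_rot":[0,0,0],"fingers":0},{"travel":[0,-43,0],"delta_rot":[0,0,0],"fingers":0},{"travel":[0,0,0],"delta_rot":[0,0,0],"fingers":0},{"travel":[0,0,0],"delta_rot":[0,0,0],"fingers":0}], "grip_force": 25}}

```text
clock: 3.7
eef_pos: [408.6, 46.9, 224.5]
eef_rot: [3.141, -0.0, 0.004]
wrist_force: [0.1, 0.3, -0.3]
finger_gap: 47.1
```

```bash
python3 - <<'E'
from h import *
st()
c=look('wrist'); P=cloud(c); save(c,'w1.png'); print(c['fov_y'],np.round(c['tool_from_camera'],2).tolist())
print('box'); [print(r) for r in rects(P,30,48,(380,600,-90,90))]
for k in ['focus_knob_grip','pointer_tip','mark_line','button_top']:
    for d in tip_of(k,'wrist')[:3]: print(k,round(d['confidence'],2),np.round(world(c,d['at']),1),np.round(pix(c,world(c,d['at']))))
E
```

```text
{'clock': 3.7, 'joints': [0.025, -0.016, 1.882, -0.0, 1.276, 1.592], 'eef_pos': [408.558, 46.922, 224.499], 'eef_rot': [3.141, -0.0, 0.004], 'wrist_force': [0.1, 0.266, -0.315], 'finger_gap': 47.135}
60.555010823355474 [[0.0, 0.97, 0.23, 65.88], [1.0, -0.0, 0.0, -0.56], [0.0, 0.23, -0.97, -160.18], [0.0, 0.0, 0.0, 1.0]]
box
([484.6, -2.9], 40.1, [112.4, 164.2], 10.9, 12483)
focus_knob_grip 0.71 [527.7   0.6  83.5] [315.  48.]
focus_knob_grip 0.58 [ 445.3 -116.7    0.6] [401. 139.]
focus_knob_grip 0.51 [396.2 214.    4.9] [118. 180.]
pointer_tip 0.54 [476.4 -20.7  42.1] [327. 110.]
mark_line 0.58 [4.729e+02 3.000e-01 4.640e+01] [307. 114.]
button_top 0.55 [437.2 -12.7  61.3] [321. 151.]
button_top 0.44 [420.7 290.2   8.4] [ 49. 159.]
```

View pics/w1.png

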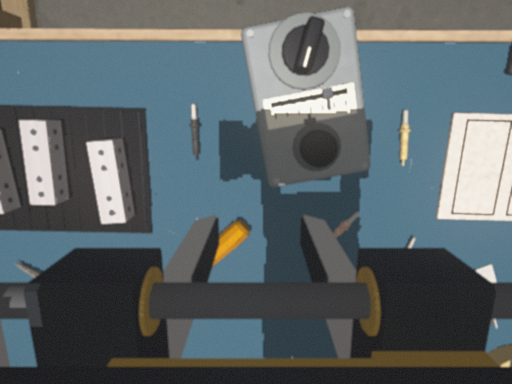

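Wrist view: the box is at (308,95) with the pointer near (327,92). The knob's bar is at (308,43) and the button at (319,150). The clecos lie at (195,130) and (404,137). While I'm beside the box I'll do the knob first, starting with a closer look.

>>> {"api": "send_rows", "payload": {"plan": [{"travel":[15,25,24],"delta_rot":[0,0,0],"fingers":0},{"travel":[16,25,25],"delta_rot":[0,0,0],"fingers":0},{"travel":[0,0,25],"delta_rot":[0,0,0],"fingers":0},{"travel":[0,0,0],"delta_rot":[0,0,0],"fingers":0},{"travel":[0,0,0],"delta_rot":[0,0,0],"fingers":0}]}}

```text
clock: 4.58
eef_pos: [440.0, -2.7, 151.4]
eef_rot: [3.141, -0.001, 0.003]
wrist_force: [0.5, 0.4, -0.1]
finger_gap: 46.8
```

```bash
python3 - <<'E'
from h import *
st()
c=look('wrist'); P=cloud(c)
I=c['color'][40:290,130:380]; cv2.imwrite('pics/w2.png',cv2.resize(I,None,fx=2.4,fy=2.4,interpolation=cv2.INTER_CUBIC)[...,::-1])
for z in (40,64,94): print(z,[np.round(pix(c,(484.5+a*np.cos(.187),-2.5+a*np.sin(.187),z)),0).tolist() for a in (-46,0,46)])
for k in ['focus_knob_grip','pointer_tip','mark_line','button_top']:
    for d in tip_of(k,'wrist')[:3]: print(k,round(d['confidence'],2),np.round(world(c,d['at']),1),np.round(pix(c,world(c,d['at']))))
print('high'); [print(r) for r in rects(P,80,110,(480,580,-60,60))]
print('btn'); [print(r) for r in rects(P,58,75,(410,460,-60,60))]
print('mid'); [print(r) for r in rects(P,43,58,(455,515,-60,60),8)]
E
```

```text
{'clock': 4.575, 'joints': [-0.089, 0.136, 1.903, -0.0, 1.102, 1.478], 'eef_pos': [440.026, -2.704, 151.422], 'eef_rot': [3.141, -0.001, 0.003], 'wrist_force': [0.49, 0.436, -0.079], 'finger_gap': 46.794}
40 [[270.0, 193.0], [260.0, 139.0], [249.0, 81.0]]
64 [[271.0, 200.0], [260.0, 142.0], [248.0, 78.0]]
94 [[272.0, 211.0], [260.0, 146.0], [247.0, 73.0]]
focus_knob_grip 0.94 [526.8   6.1  86. ] [247.  79.]
focus_knob_grip 0.18 [474.4 -20.4  43.9] [282. 152.]
pointer_tip 0.66 [475.7 -21.5  43.9] [283. 151.]
mark_line 0.7 [ 410.6 -211.     6.1] [474. 214.]
mark_line 0.44 [473.5   0.7  44.5] [256. 153.]
button_top 0.67 [440.7 -14.1  58.1] [274. 196.]
button_top 0.55 [526.8   3.2  85.9] [252.  79.]
high
([529.8, 5.8], 93.6, [14.1, 41.6], -14.3, 1526)
btn
([439.9, -11.2], 63.9, [35.6, 35.8], -49.4, 1626)
mid
([505.6, 5.6], 55.9, [18.5, 59.7], -89.8, 1189)
([487.7, -20.8], 44.7, [10.0, 20.6], 9.8, 207)
([463.9, -11.3], 45.9, [17.9, 37.0], 89.5, 516)
```

View pics/w2.png

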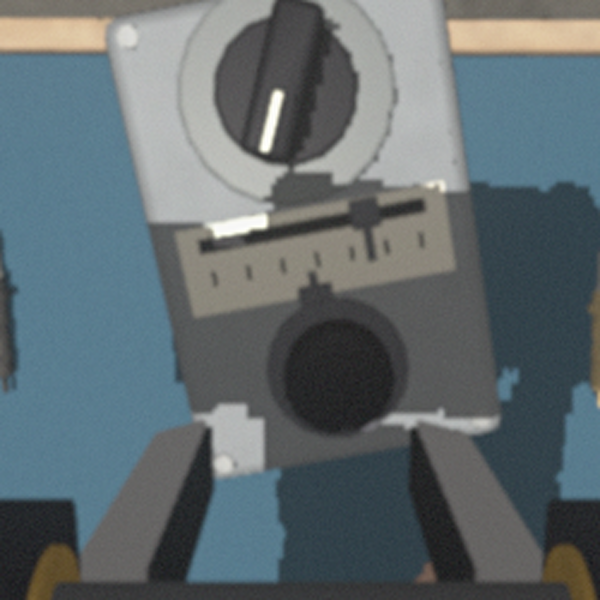

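The crop shows the pointer tip at (374,262) and the steel mark tab at (313,275), so the pointer must travel left (+y) and the knob must turn clockwise. The bar sits at yaw -14.3°. Computing the turn.

```bash
python3 - <<'E'
from h import *
c=look('wrist')
f=192/np.tan(np.radians(c['fov_y'])/2)
def ray(u,v,z):
    d=c['W'][:3,:3]@np.array([(u-c['cx'])/f,-(v-c['cy'])/f,-1]); o=c['W'][:3,3]; return o+d*(z-o[2])/d[2]
a=np.radians(10.8); y=np.array([-np.sin(a),np.cos(a)])
for z in(42,44,46):
    p=ray(130+374/2.4,40+262/2.4,z); m=ray(130+313/2.4,40+276/2.4,z); q=ray(130+316/2.4,40+290/2.4,z)
    d=(m-p)[:2]@y; print(z,p.round(1),m.round(1),d,(q-p)[:2]@y,'deg',np.degrees(d/15))
E
```

```text
42 [476.5 -23.4  42. ] [471.6  -2.7  42. ] 21.298751172826858 21.165005868333786 deg 81.35523674015273
44 [476.7 -23.3  44. ] [471.8  -2.7  44. ] 21.140603524088558 21.007851306244742 deg 80.75115721931128
46 [476.9 -23.1  46. ] [472.1  -2.7  46. ] 20.98245587535028 20.850696744155712 deg 80.14707769846989
```

The pointer needs +21.1 mm, so about 80.5° clockwise. I'll approach with the tool turned half round, because the last joint's range requires it.

>>> {"api": "send_rows", "payload": {"plan": [{"travel":[45,-4,0],"delta_rot":[0,0,0],"fingers":0},{"travel":[45,-4.5,0],"delta_rot":[0,0,0],"fingers":0},{"travel":[0,0,0],"delta_rot":[0,0,-10.4],"fingers":0},{"travel":[0,0,0],"delta_rot":[0,0,-10.4],"fingers":0},{"travel":[0,0,0],"delta_rot":[0,0,-10.4],"fingers":0},{"travel":[0,0,0],"delta_rot":[0,0,-10.4],"fingers":0},{"travel":[0,0,0],"delta_rot":[0,0,-10.4],"fingers":0},{"travel":[0,0,0],"delta_rot":[0,0,-10.4],"fingers":0},{"travel":[0,0,0],"delta_rot":[0,0,-10.4],"fingers":0},{"travel":[0,0,0],"delta_rot":[0,0,-10.4],"fingers":0},{"travel":[0,0,0],"delta_rot":[0,0,-10.4],"fingers":0},{"travel":[0,0,0],"delta_rot":[0,0,-10.4],"fingers":0},{"travel":[0,0,0],"delta_rot":[0,0,-10.4],"fingers":0},{"travel":[0,0,0],"delta_rot":[0,0,-10.4],"fingers":0},{"travel":[0,0,0],"delta_rot":[0,0,-10.4],"fingers":0},{"travel":[0,0,0],"delta_rot":[0,0,-10.4],"fingers":0},{"travel":[0,0,0],"delta_rot":[0,0,-10.4],"fingers":0},{"travel":[0,0,0],"delta_rot":[0,0,-9.7],"fingers":0},{"travel":[0,0,0],"delta_rot":[0,0,0],"fingers":0}]}}

```text
clock: 7.25
eef_pos: [529.7, 6.2, 150.6]
eef_rot: [3.142, 0.0, 2.894]
wrist_force: [0.7, -0.2, -0.3]
finger_gap: 47.2
```

>>> {"api": "send_rows", "payload": {"plan": [{"travel":[0,0,30],"delta_rot":[0,0,0],"fingers":0},{"travel":[0,0,20],"delta_rot":[0,0,0],"fingers":0},{"travel":[0,0,11],"delta_rot":[0,0,0],"fingers":0},{"travel":[0,0,0],"delta_rot":[0,0,0],"fingers":0},{"travel":[0,0,0],"delta_rot":[0,0,0],"fingers":1},{"travel":[0,0,0],"delta_rot":[0,0,0],"fingers":1},{"travel":[0,0,0],"delta_rot":[0,0,0],"fingers":1},{"travel":[0,0,0],"delta_rot":[0,0,0],"fingers":1},{"travel":[0,0,0],"delta_rot":[0,0,0],"fingers":1},{"travel":[0,0,0],"delta_rot":[0,0,0],"fingers":1}], "grip_force": 15}}

```text
clock: 8.5
eef_pos: [529.7, 5.7, 89.7]
eef_rot: [-3.141, 0.0, 2.895]
wrist_force: [-2.0, -5.3, 4.0]
finger_gap: 13.8
```

>>> {"api": "send_rows", "payload": {"plan": [{"travel":[0,0,0],"delta_rot":[0,0,10],"fingers":1},{"travel":[0,0,0],"delta_rot":[0,0,10],"fingers":1},{"travel":[0,0,0],"delta_rot":[0,0,10],"fingers":1},{"travel":[0,0,0],"delta_rot":[0,0,10],"fingers":1},{"travel":[0,0,0],"delta_rot":[0,0,10],"fingers":1},{"travel":[0,0,0],"delta_rot":[0,0,10],"fingers":1},{"travel":[0,0,0],"delta_rot":[0,0,10],"fingers":1},{"travel":[0,0,0],"delta_rot":[0,0,10.5],"fingers":1},{"travel":[0,0,0],"delta_rot":[0,0,0],"fingers":1},{"travel":[0,0,0],"delta_rot":[0,0,0],"fingers":1}]}}

```text
clock: 9.75
eef_pos: [530.7, 6.5, 89.8]
eef_rot: [3.139, -0.001, 1.49]
wrist_force: [6.3, 1.8, -2.0]
finger_gap: 14.0
```

```bash
python3 - <<'E'
from h import *
st()
c=look('wrist'); save(c,'w3.png')
for k in ['pointer_tip','mark_line']:
    for d in tip_of(k,'wrist')[:3]: print(k,round(d['confidence'],2),np.round(world(c,d['at']),1),np.round(pix(c,world(c,d['at']))))
E
```

```text
{'clock': 9.75, 'joints': [-0.057, 0.409, 1.712, 0.001, 1.017, 0.023], 'eef_pos': [530.706, 6.45, 89.785], 'eef_rot': [3.139, -0.001, 1.49], 'wrist_force': [6.278, 1.801, -2.033], 'finger_gap': 14.008}
pointer_tip 0.7 [472.5   1.8  43.9] [173. 231.]
mark_line 0.51 [ 4.747e+02 -4.000e-01  4.290e+01] [177. 233.]
```

View pics/w3.png

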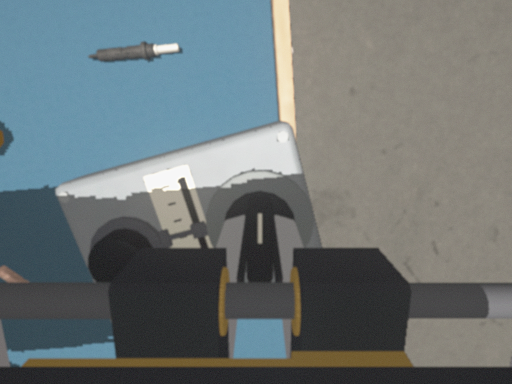

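Pointer tip (168,238) appears to face the mark. I'll release, lift, turn back and check from the front.

>>> {"api": "send_rows", "payload": {"plan": [{"travel":[0,0,0],"delta_rot":[0,0,0],"fingers":0},{"travel":[0,0,0],"delta_rot":[0,0,0],"fingers":0},{"travel":[0,0,0],"delta_rot":[0,0,0],"fingers":0},{"travel":[0,0,-30],"delta_rot":[0,0,0],"fingers":0},{"travel":[0,0,-32],"delta_rot":[0,0,0],"fingers":0},{"travel":[0,0,0],"delta_rot":[0,0,10.6],"fingers":0},{"travel":[0,0,0],"delta_rot":[0,0,10.6],"fingers":0},{"travel":[0,0,0],"delta_rot":[0,0,10.6],"fingers":0},{"travel":[0,0,0],"delta_rot":[0,0,10.6],"fingers":0},{"travel":[0,0,0],"delta_rot":[0,0,10.6],"fingers":0},{"travel":[0,0,0],"delta_rot":[0,0,10.6],"fingers":0},{"travel":[0,0,0],"delta_rot":[0,0,10.6],"fingers":0},{"travel":[0,0,0],"delta_rot":[0,0,11.2],"fingers":0},{"travel":[-45,3,0],"delta_rot":[0,0,0],"fingers":0},{"travel":[-45,3,0],"delta_rot":[0,0,0],"fingers":0},{"travel":[0,0,0],"delta_rot":[0,0,0],"fingers":0}]}}

```text
out of range; nothing moved
```

>>> {"api": "send_rows", "payload": {"plan": [{"travel":[0,0,0],"delta_rot":[0,0,0],"fingers":0},{"travel":[0,0,0],"delta_rot":[0,0,0],"fingers":0},{"travel":[0,0,0],"delta_rot":[0,0,0],"fingers":0},{"travel":[0,0,-30],"delta_rot":[0,0,0],"fingers":0},{"travel":[0,0,-32],"delta_rot":[0,0,0],"fingers":0},{"travel":[0,0,0],"delta_rot":[0,0,10.6],"fingers":0},{"travel":[0,0,0],"delta_rot":[0,0,10.6],"fingers":0},{"travel":[0,0,0],"delta_rot":[0,0,10.6],"fingers":0},{"travel":[0,0,0],"delta_rot":[0,0,10.6],"fingers":0},{"travel":[0,0,0],"delta_rot":[0,0,10.6],"fingers":0},{"travel":[0,0,0],"delta_rot":[0,0,10.6],"fingers":0},{"travel":[0,0,0],"delta_rot":[0,0,10.6],"fingers":0},{"travel":[0,0,0],"delta_rot":[0,0,10.6],"fingers":0},{"travel":[-45,3,0],"delta_rot":[0,0,0.6],"fingers":0},{"travel":[-45,3,0],"delta_rot":[0,0,0],"fingers":0},{"travel":[0,0,0],"delta_rot":[0,0,0],"fingers":0}]}}

```text
clock: 11.9
eef_pos: [437.8, -0.3, 151.6]
eef_rot: [-3.142, 0.0, -0.0]
wrist_force: [0.3, -0.4, -0.1]
finger_gap: 47.0
```

```bash
python3 - <<'E'
from h import *
st()
c=look('wrist'); P=cloud(c)
cv2.imwrite('pics/w4.png',cv2.resize(c['color'][50:220,180:340],None,fx=3.5,fy=3.5,interpolation=cv2.INTER_CUBIC)[...,::-1])
[print(r) for r in rects(P,80,110,(480,580,-60,60))]
E
```

```text
{'clock': 11.9, 'joints': [-0.084, 0.131, 1.908, 0.0, 1.103, 1.487], 'eef_pos': [437.817, -0.299, 151.579], 'eef_rot': [-3.142, 0.0, -0.0], 'wrist_force': [0.274, -0.357, -0.133], 'finger_gap': 46.98}
([529.7, 5.9], 93.6, [14.3, 41.8], 85.7, 1586)
```

View pics/w4.png

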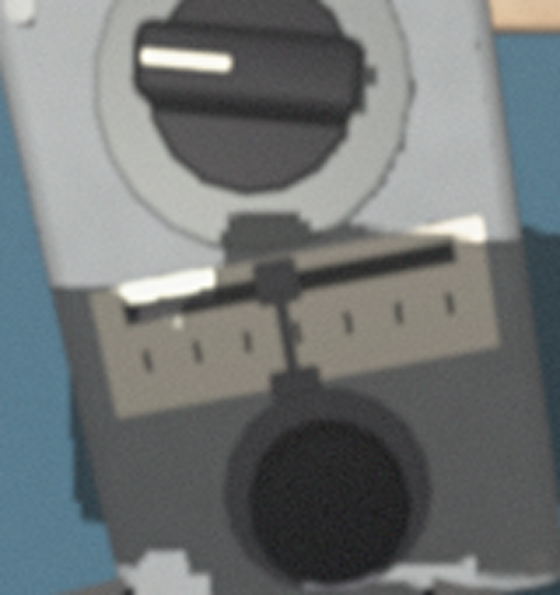

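The pointer's end (290,368) meets the mark tab (296,383), so the focus is set. Now the first sleeve, plus a clearance check at the right end of the board.

>>> {"api": "send_rows", "payload": {"plan": [{"travel":[-10,-43,0],"delta_rot":[0,0,0],"fingers":0},{"travel":[-10,-43,0],"delta_rot":[0,0,0],"fingers":0},{"travel":[-10,-43,0],"delta_rot":[0,0,0],"fingers":0},{"travel":[-10,-43,0],"delta_rot":[0,0,0],"fingers":0},{"travel":[0,-44,0],"delta_rot":[0,0,0],"fingers":0},{"travel":[0,0,0],"delta_rot":[0,0,-3.5],"fingers":0},{"travel":[0,0,0],"delta_rot":[0,0,0],"fingers":0}]}}

```text
clock: 12.82
eef_pos: [400.3, 216.4, 151.3]
eef_rot: [-3.142, -0.0, 0.061]
wrist_force: [1.0, -1.0, 0.3]
finger_gap: 46.7
```

```bash
python3 - <<'E'
from h import *
st()
c=look('top'); P=cloud(c)
print('tubes'); [print(r) for r in rects(P,22,45,(320,500,180,420))]
m=(P[...,0]>350)&(P[...,0]<470)&(P[...,1]<-375)&(P[...,1]>-460)&(P[...,2]>20); print('right of board',m.sum(), P[m].max(0) if m.any() else '', P[m].min(0) if m.any() else '')
c=look('wrist'); P=cloud(c)
print('w tubes'); [print(r) for r in rects(P,22,45,(320,500,180,420))]
E
```

```text
{'clock': 12.825, 'joints': [0.415, 0.169, 1.865, 0.0, 1.108, 1.924], 'eef_pos': [400.268, 216.351, 151.349], 'eef_rot': [-3.142, -0.0, 0.061], 'wrist_force': [0.997, -1.033, 0.314], 'finger_gap': 46.695}
tubes
([430.3, 208.5], 32.6, [4.8, 19.1], 1.5, 16)
([368.3, 204.3], 31.2, [11.1, 31.8], 10.7, 46)
([364.7, 340.3], 32.8, [6.9, 16.5], -62.7, 16)
right of board 290 [ 398.92653417 -396.17438751  107.60395643] [ 350.08298959 -459.89784      25.94312055]
w tubes
([419.2, 287.6], 32.0, [28.4, 91.9], -1.5, 3664)
([407.5, 351.8], 32.0, [29.2, 91.9], 4.8, 3873)
([397.8, 215.6], 32.1, [27.6, 91.9], 4.1, 3246)
```

```bash
python3 - <<'E'
from h import *
c=look('top'); P=cloud(c)
for x0,x1 in ((350,365),(365,375),(375,385),(385,400),(400,450)):
  for y0,y1 in ((-415,-380),(-430,-415),(-445,-430)):
    m=(P[...,0]>x0)&(P[...,0]<x1)&(P[...,1]<y1)&(P[...,1]>y0)&(P[...,2]>20); print(x0,y0,m.sum(),P[m][:,2].max().round() if m.any() else '')
E
```

```text
350 -415 0 
350 -430 0 
350 -445 51 67.0
365 -415 9 52.0
365 -430 7 52.0
365 -445 34 63.0
375 -415 9 50.0
375 -430 5 50.0
375 -445 33 64.0
385 -415 0 
385 -430 0 
385 -445 40 61.0
400 -415 0 
400 -430 0 
400 -445 0
```

>>> {"api": "send_rows", "payload": {"plan": [{"travel":[12,1,40],"delta_rot":[0,0,0],"fingers":0},{"travel":[0,0,50],"delta_rot":[0,0,0],"fingers":0},{"travel":[0,0,29],"delta_rot":[0,0,0],"fingers":0},{"travel":[0,0,0],"delta_rot":[0,0,0],"fingers":0},{"travel":[0,0,0],"delta_rot":[0,0,0],"fingers":1},{"travel":[0,0,0],"delta_rot":[0,0,0],"fingers":1},{"travel":[0,0,0],"delta_rot":[0,0,0],"fingers":1},{"travel":[0,0,0],"delta_rot":[0,0,0],"fingers":1},{"travel":[0,0,0],"delta_rot":[0,0,0],"fingers":1}], "grip_force": 30}}

```text
clock: 14.1
eef_pos: [412.5, 215.7, 33.7]
eef_rot: [-3.141, -0.002, 0.061]
wrist_force: [-0.2, -1.3, 8.4]
finger_gap: 27.9
```

>>> {"api": "send_rows", "payload": {"plan": [{"travel":[0,0,-20],"delta_rot":[0,0,0],"fingers":1},{"travel":[0,0,-50],"delta_rot":[0,0,0],"fingers":1},{"travel":[0,0,-50],"delta_rot":[0,0,4.4],"fingers":1},{"travel":[1.4,20,0],"delta_rot":[0,0,0],"fingers":1},{"travel":[1.4,41,0],"delta_rot":[0,0,0],"fingers":1},{"travel":[1.4,41,0],"delta_rot":[0,0,0],"fingers":1},{"travel":[1.4,41,0],"delta_rot":[0,0,0],"fingers":1},{"travel":[1.4,41,0],"delta_rot":[0,0,0],"fingers":1},{"travel":[1.4,41,0],"delta_rot":[0,0,0],"fingers":1},{"travel":[1.4,41,0],"delta_rot":[0,0,0],"fingers":1},{"travel":[1.4,41,0],"delta_rot":[0,0,0],"fingers":1},{"travel":[1.4,41,0],"delta_rot":[0,0,0],"fingers":1},{"travel":[1.4,41,0],"delta_rot":[0,0,0],"fingers":1},{"travel":[1.4,41,0],"delta_rot":[0,0,0],"fingers":1},{"travel":[1.4,41,0],"delta_rot":[0,0,0],"fingers":1},{"travel":[1.4,41,0],"delta_rot":[0,0,0],"fingers":1},{"travel":[1.4,41,0],"delta_rot":[0,0,0],"fingers":1},{"travel":[0,3,0],"delta_rot":[0,0,0],"fingers":1},{"travel":[0,0,0],"delta_rot":[0,0,0],"fingers":1}]}}

```text
clock: 16.48
eef_pos: [422.4, -340.3, 152.6]
eef_rot: [-3.141, 0.0, -0.016]
wrist_force: [1.0, -0.4, -1.2]
finger_gap: 27.8
```

```bash
python3 - <<'E'
from h import *
st()
c=look('wrist'); P=cloud(c)
print('board'); [print(r) for r in rects(P,4,9,(330,500,-400,-150),200)]
print('held'); [print(r) for r in rects(P,120,175,(330,520,-400,-280),50)]
print('tops'); [print(r) for r in rects(P,20,60,(330,480,-400,-150),50)]
save(c,'w5.png')
E
```

```text
{'clock': 16.475, 'joints': [-0.746, 0.353, 1.626, 0.0, 1.163, 0.841], 'eef_pos': [422.417, -340.335, 152.571], 'eef_rot': [-3.141, 0.0, -0.016], 'wrist_force': [0.962, -0.429, -1.204], 'finger_gap': 27.825}
board
([410.0, -276.2], 6.1, [124.6, 214.5], 89.0, 20607)
held
([426.0, -339.9], 150.9, [52.2, 56.3], -0.9, 7365)
([369.3, -339.0], 151.0, [15.6, 27.8], -89.6, 1087)
tops
```

View pics/w5.png

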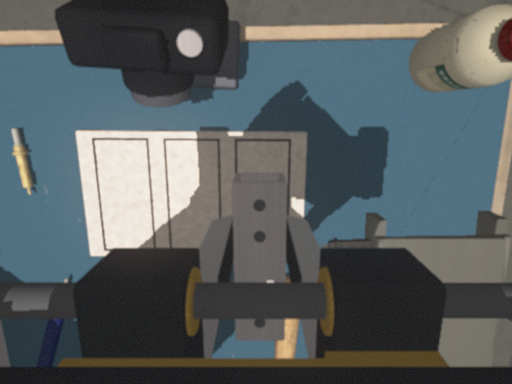

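The picture shows the sleeve squarely in the jaws above the right-hand bay. The wrist board estimate (410,-276) agrees with the top camera's to 2 mm. Lowering with a small correction.

>>> {"api": "send_rows", "payload": {"plan": [{"travel":[1.5,1.3,40],"delta_rot":[0,0,0],"fingers":1},{"travel":[0,0,40],"delta_rot":[0,0,0],"fingers":1},{"travel":[0,0,24],"delta_rot":[0,0,0],"fingers":1},{"travel":[0,0,8],"delta_rot":[0,0,0],"fingers":1},{"travel":[0,0,4.5],"delta_rot":[0,0,0],"fingers":1},{"travel":[0,0,0],"delta_rot":[0,0,0],"fingers":1},{"travel":[0,0,0],"delta_rot":[0,0,0],"fingers":1},{"travel":[0,0,0],"delta_rot":[0,0,0],"fingers":0},{"travel":[0,0,0],"delta_rot":[0,0,0],"fingers":0},{"travel":[0,0,0],"delta_rot":[0,0,0],"fingers":0},{"travel":[0,0,-20],"delta_rot":[0,0,0],"fingers":0},{"travel":[0,0,-50],"delta_rot":[0,0,0],"fingers":0},{"travel":[0,0,-50],"delta_rot":[0,0,0],"fingers":0},{"travel":[0,0,0],"delta_rot":[0,0,0],"fingers":0}]}}

```text
clock: 18.27
eef_pos: [425.1, -343.1, 159.7]
eef_rot: [3.137, -0.005, -0.016]
wrist_force: [0.2, 0.3, 0.6]
finger_gap: 46.9
```

```bash
python3 - <<'E'
from h import *
st()
c=look('wrist'); P=cloud(c)
print('board'); [print(r) for r in rects(P,4,9,(330,500,-400,-150),200)]
print('tops'); [print(r) for r in rects(P,20,60,(330,480,-400,-150),50)]
c=look('top'); P=cloud(c)
print('tubes'); [print(r) for r in rects(P,22,45,(320,500,180,420))]
E
```

```text
{'clock': 18.275, 'joints': [-0.746, 0.35, 1.612, 0.0, 1.173, 0.841], 'eef_pos': [425.148, -343.127, 159.656], 'eef_rot': [3.137, -0.005, -0.016], 'wrist_force': [0.237, 0.29, 0.644], 'finger_gap': 46.852}
board
([409.7, -276.2], 6.1, [124.9, 214.2], 88.7, 21385)
tops
([409.7, -341.5], 34.1, [27.6, 92.1], -0.5, 3022)
tubes
([418.8, 289.0], 31.5, [30.1, 92.2], -0.9, 407)
([407.4, 352.7], 31.5, [30.1, 91.9], 4.4, 409)
```

Sleeve 1 is in its bay at (409.7,-341.5), flat. Next is the middle sleeve.

>>> {"api": "send_rows", "payload": {"plan": [{"travel":[-1,-42,0],"delta_rot":[0,0,0],"fingers":0},{"travel":[-1,-42,0],"delta_rot":[0,0,0],"fingers":0},{"travel":[-1,-42,0],"delta_rot":[0,0,0],"fingers":0},{"travel":[-1,-42,0],"delta_rot":[0,0,0],"fingers":0},{"travel":[-1,-42,0],"delta_rot":[0,0,0],"fingers":0},{"travel":[-1,-42,0],"delta_rot":[0,0,0],"fingers":0},{"travel":[-1,-42,0],"delta_rot":[0,0,0],"fingers":0},{"travel":[-1,-42,0],"delta_rot":[0,0,0],"fingers":0},{"travel":[-1,-42,0],"delta_rot":[0,0,0],"fingers":0},{"travel":[-1,-42,0],"delta_rot":[0,0,0],"fingers":0},{"travel":[-1,-42,0],"delta_rot":[0,0,0],"fingers":0},{"travel":[-1,-42,0],"delta_rot":[0,0,0],"fingers":0},{"travel":[-1,-42,0],"delta_rot":[0,0,0],"fingers":0},{"travel":[-1,-42,0],"delta_rot":[0,0,0],"fingers":0},{"travel":[-1,-43,0],"delta_rot":[0,0,0],"fingers":0},{"travel":[0,0,0],"delta_rot":[0,0,0],"fingers":0},{"travel":[0,0,0],"delta_rot":[0,0,0],"fingers":0}]}}

```text
clock: 20.5
eef_pos: [418.6, 288.3, 154.7]
eef_rot: [3.14, 0.002, -0.016]
wrist_force: [-0.5, 0.1, 0.8]
finger_gap: 46.7
```

```bash
python3 - <<'E'
from h import *
st()
c=look('wrist'); P=cloud(c)
[print(r) for r in rects(P,22,45,(320,500,180,420),50)]
E
```

```text
{'clock': 20.5, 'joints': [0.531, 0.28, 1.718, -0.0, 1.146, 2.118], 'eef_pos': [418.577, 288.34, 154.694], 'eef_rot': [3.14, 0.002, -0.016], 'wrist_force': [-0.546, 0.148, 0.805], 'finger_gap': 46.749}
([419.3, 287.6], 32.1, [27.8, 91.8], -1.5, 3225)
([411.1, 352.1], 32.0, [28.4, 84.7], 4.4, 2574)
```

>>> {"api": "send_rows", "payload": {"plan": [{"travel":[0.5,0.5,40],"delta_rot":[0,0,0],"fingers":0},{"travel":[0,0,50],"delta_rot":[0,0,0],"fingers":0},{"travel":[0,0,33],"delta_rot":[0,0,0],"fingers":0},{"travel":[0,0,0],"delta_rot":[0,0,0],"fingers":0},{"travel":[0,0,0],"delta_rot":[0,0,0],"fingers":1},{"travel":[0,0,0],"delta_rot":[0,0,0],"fingers":1},{"travel":[0,0,0],"delta_rot":[0,0,0],"fingers":1},{"travel":[0,0,0],"delta_rot":[0,0,0],"fingers":1},{"travel":[0,0,0],"delta_rot":[0,0,0],"fingers":1}]}}

```text
clock: 21.68
eef_pos: [420.2, 288.7, 34.4]
eef_rot: [-3.141, -0.002, -0.016]
wrist_force: [-1.2, -2.2, 8.1]
finger_gap: 27.5
```

>>> {"api": "send_rows", "payload": {"plan": [{"travel":[0,0,-20],"delta_rot":[0,0,0],"fingers":1},{"travel":[0,0,-50],"delta_rot":[0,0,0],"fingers":1},{"travel":[0,0,-50],"delta_rot":[0,0,0],"fingers":1},{"travel":[0,24,0],"delta_rot":[0,0,0],"fingers":1},{"travel":[0,41.5,0],"delta_rot":[0,0,0],"fingers":1},{"travel":[0,41.5,0],"delta_rot":[0,0,0],"fingers":1},{"travel":[0,41.5,0],"delta_rot":[0,0,0],"fingers":1},{"travel":[0,41.5,0],"delta_rot":[0,0,0],"fingers":1},{"travel":[0,41.5,0],"delta_rot":[0,0,0],"fingers":1},{"travel":[0,41.5,0],"delta_rot":[0,0,0],"fingers":1},{"travel":[0,41.5,0],"delta_rot":[0,0,0],"fingers":1},{"travel":[0,41.5,0],"delta_rot":[0,0,0],"fingers":1},{"travel":[0,41.5,0],"delta_rot":[0,0,0],"fingers":1},{"travel":[0,41.5,0],"delta_rot":[0,0,0],"fingers":1},{"travel":[0,41.5,0],"delta_rot":[0,0,0],"fingers":1},{"travel":[0,41.5,0],"delta_rot":[0,0,0],"fingers":1},{"travel":[0,41.5,0],"delta_rot":[0,0,0],"fingers":1},{"travel":[0,0,0],"delta_rot":[0,0,0],"fingers":1},{"travel":[0,0,0],"delta_rot":[0,0,0],"fingers":1}]}}

```text
clock: 24.05
eef_pos: [410.5, -274.5, 153.1]
eef_rot: [-3.142, -0.0, -0.016]
wrist_force: [0.4, -0.1, -0.9]
finger_gap: 27.9
```

```bash
python3 - <<'E'
from h import *
st()
c=look('wrist'); P=cloud(c)
print('held'); [print(r) for r in rects(P,120,175,(330,520,-330,-220),50)]
print('tops'); [print(r) for r in rects(P,20,60,(330,480,-400,-150),50)]
E
```

```text
{'clock': 24.05, 'joints': [-0.664, 0.25, 1.761, 0.0, 1.131, 0.923], 'eef_pos': [410.467, -274.495, 153.148], 'eef_rot': [-3.142, -0.0, -0.016], 'wrist_force': [0.372, -0.105, -0.902], 'finger_gap': 27.881}
held
([518.7, -274.9], 120.6, [2.6, 26.0], 89.5, 137)
([420.7, -274.2], 150.8, [52.0, 69.7], -1.2, 8611)
tops
([409.9, -341.5], 33.9, [28.6, 91.7], -0.4, 3564)
```

>>> {"api": "send_rows", "payload": {"plan": [{"travel":[0,1,40],"delta_rot":[0,0,0],"fingers":1},{"travel":[0,0,40],"delta_rot":[0,0,0],"fingers":1},{"travel":[0,0,24],"delta_rot":[0,0,0],"fingers":1},{"travel":[0,0,8],"delta_rot":[0,0,0],"fingers":1},{"travel":[0,0,4.5],"delta_rot":[0,0,0],"fingers":1},{"travel":[0,0,0],"delta_rot":[0,0,0],"fingers":1},{"travel":[0,0,0],"delta_rot":[0,0,0],"fingers":1},{"travel":[0,0,0],"delta_rot":[0,0,0],"fingers":0},{"travel":[0,0,0],"delta_rot":[0,0,0],"fingers":0},{"travel":[0,0,0],"delta_rot":[0,0,0],"fingers":0},{"travel":[0,0,-20],"delta_rot":[0,0,0],"fingers":0},{"travel":[0,0,-50],"delta_rot":[0,0,0],"fingers":0},{"travel":[0,0,-50],"delta_rot":[0,0,0],"fingers":0},{"travel":[0,0,0],"delta_rot":[0,0,0],"fingers":0}]}}

```text
clock: 25.85
eef_pos: [411.8, -276.8, 159.9]
eef_rot: [3.138, -0.005, -0.016]
wrist_force: [0.3, -0.5, -0.9]
finger_gap: 47.0
```

```bash
python3 - <<'E'
from h import *
st()
c=look('wrist'); P=cloud(c)
print('tops'); [print(r) for r in rects(P,20,60,(330,480,-400,-150),50)]
c=look('top'); P=cloud(c)
print('tubes'); [print(r) for r in rects(P,22,45,(300,500,130,420))]
E
```

```text
{'clock': 25.85, 'joints': [-0.666, 0.243, 1.752, 0.0, 1.14, 0.921], 'eef_pos': [411.75, -276.792, 159.894], 'eef_rot': [3.138, -0.005, -0.016], 'wrist_force': [0.308, -0.529, -0.859], 'finger_gap': 46.97}
tops
([409.9, -341.5], 34.0, [28.6, 91.6], -0.3, 3068)
([409.5, -275.7], 34.1, [27.8, 92.3], -1.2, 3153)
([374.6, -393.7], 46.3, [5.8, 13.7], -79.1, 52)
tubes
([385.8, 395.6], 30.8, [32.2, 91.6], 2.6, 433)
```

Both placed sleeves are fine. The third one has been knocked to about (386,396), at the mat's edge. I'll look from close by, including the vise next to it.

>>> {"api": "send_rows", "payload": {"plan": [{"travel":[-2.4,-42,-3],"delta_rot":[0,0,0],"fingers":0},{"travel":[-2.4,-42,-3],"delta_rot":[0,0,0],"fingers":0},{"travel":[-2.4,-42,-3],"delta_rot":[0,0,0],"fingers":0},{"travel":[-2.4,-42,-3],"delta_rot":[0,0,0],"fingers":0},{"travel":[-2.4,-42,-3],"delta_rot":[0,0,0],"fingers":0},{"travel":[-2.4,-42,-3],"delta_rot":[0,0,0],"fingers":0},{"travel":[-2.4,-42,-3],"delta_rot":[0,0,0],"fingers":0},{"travel":[-2.4,-42,-3],"delta_rot":[0,0,0],"fingers":0},{"travel":[-2.4,-42,0],"delta_rot":[0,0,0],"fingers":0},{"travel":[-2.4,-42,0],"delta_rot":[0,0,0],"fingers":0},{"travel":[-2.4,-42,0],"delta_rot":[0,0,0],"fingers":0},{"travel":[-2.4,-42,0],"delta_rot":[0,0,0],"fingers":0},{"travel":[-2.4,-42,0],"delta_rot":[0,0,0],"fingers":0},{"travel":[-2.4,-42,0],"delta_rot":[0,0,0],"fingers":0},{"travel":[-2.4,-40,0],"delta_rot":[0,0,0],"fingers":0},{"travel":[0,0,0],"delta_rot":[0,0,0],"fingers":0},{"travel":[0,0,0],"delta_rot":[0,0,0],"fingers":0}]}}

```text
clock: 28.08
eef_pos: [384.2, 351.9, 179.1]
eef_rot: [3.14, 0.002, -0.016]
wrist_force: [0.6, -0.3, 0.5]
finger_gap: 47.0
```

```bash
python3 - <<'E'
from h import *
st()
c=look('wrist'); P=cloud(c); save(c,'w6.png')
[print(r) for r in rects(P,18,45,(320,500,300,440),50)]
# profile across tube
for y in range(370,430,4):
    m=(abs(P[...,0]-400)<10)&(abs(P[...,1]-y)<2); print(y,np.round(np.median(P[m][:,2]),1) if m.any() else None,end='; ')
print()
for x0 in range(330,460,20):
  for (y0,y1) in ((415,440),(440,460),(460,490)):
    m=(P[...,0]>x0)&(P[...,0]<x0+20)&(P[...,1]>y0)&(P[...,1]<y1); print(x0,y0,P[m][:,2].max().round() if m.any() else None,end='; ')
E
```

```text
{'clock': 28.075, 'joints': [0.671, 0.279, 1.657, -0.0, 1.208, 2.258], 'eef_pos': [384.194, 351.89, 179.134], 'eef_rot': [3.14, 0.002, -0.016], 'wrist_force': [0.556, -0.282, 0.463], 'finger_gap': 47.018}
([386.1, 395.6], 31.1, [31.9, 91.9], 3.4, 2978)
([402.9, 436.0], 19.6, [7.1, 9.1], -0.5, 63)
([335.7, 436.0], 19.9, [7.2, 10.8], -2.1, 63)
370 284.7; 374 283.7; 378 275.8; 382 281.0; 386 281.1; 390 281.5; 394 281.5; 398 281.1; 402 30.8; 406 274.7; 410 273.7; 414 27.8; 418 0.2; 422 0.5; 426 12.8; 
330 415 85.0; 330 440 89.0; 330 460 91.0; 350 415 106.0; 350 440 105.0; 350 460 105.0; 370 415 262.0; 370 440 106.0; 370 460 106.0; 390 415 260.0; 390 440 106.0; 390 460 106.0; 410 415 105.0; 410 440 106.0; 410 460 106.0; 430 415 104.0; 430 440 105.0; 430 460 105.0; 450 415 62.0; 450 440 82.0; 450 460 82.0;
```

View pics/w6.png

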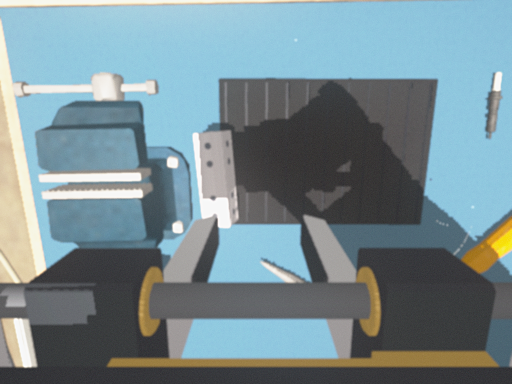

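The picture shows the sleeve at (215,178) half off the mat's left edge, tilted on it, with the vise (106 mm high) from column 190 leftward. I'll straddle it with vertical jaws, push it back onto the mat (-y) so it drops flat, then grip.

>>> {"api": "send_rows", "payload": {"plan": [{"travel":[0,0,0],"delta_rot":[0,0,-4.3],"fingers":-0.1},{"travel":[4.5,-42,0],"delta_rot":[0,0,0],"fingers":-0.1},{"travel":[0,0,45],"delta_rot":[0,0,0],"fingers":-0.1},{"travel":[0,0,35],"delta_rot":[0,0,0],"fingers":-0.1},{"travel":[0,0,0],"delta_rot":[0,0,0],"fingers":-0.1},{"travel":[0,0,0],"delta_rot":[0,0,0],"fingers":-0.1}]}}

```text
clock: 28.88
eef_pos: [387.3, 394.7, 102.0]
eef_rot: [-3.141, -0.001, 0.058]
wrist_force: [0.1, 0.3, 0.1]
finger_gap: 51.3
```

```bash
python3 - <<'E'
from h import *
st()
c=look('wrist'); P=cloud(c); cv2.imwrite('pics/w7.png',c['color'][...,::-1])
m=(P[...,2]>95)&(P[...,2]<112)&(P[...,0]>340)&(P[...,0]<450)&(P[...,1]>425); print('vise y min',np.percentile(P[m][:,1],1),P[m][:,2].max(),m.sum())
[print(r) for r in rects(P,15,45,(320,500,350,425),50)]
E
```

```text
{'clock': 28.875, 'joints': [0.729, 0.436, 1.639, -0.0, 1.065, 2.241], 'eef_pos': [387.272, 394.729, 101.992], 'eef_rot': [-3.141, -0.001, 0.058], 'wrist_force': [0.149, 0.275, 0.056], 'finger_gap': 51.269}
vise y min 432.83751622504474 111.99682104796952 17367
([386.1, 395.3], 31.2, [32.5, 92.4], 3.5, 5129)
```

View pics/w7.png

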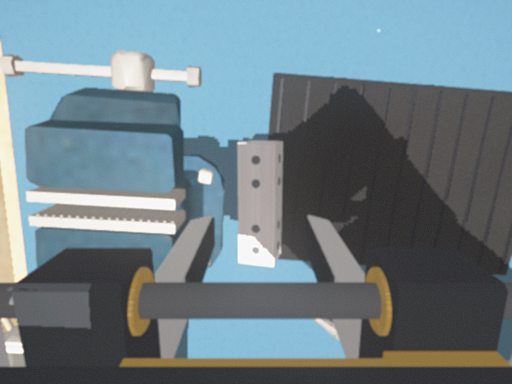

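The vise jaw edge (column 185) is close to the outer finger, so I'll narrow the opening and shift inward. I'll keep the tips above the vise's base plate (13–20 mm) while pushing.

>>> {"api": "send_rows", "payload": {"plan": [{"travel":[-1,3.3,0],"delta_rot":[0,0,0],"fingers":-0.03},{"travel":[0,0,0],"delta_rot":[0,0,0],"fingers":-0.03},{"travel":[0,0,30],"delta_rot":[0,0,0],"fingers":-0.03},{"travel":[0,0,22],"delta_rot":[0,0,0],"fingers":-0.03},{"travel":[0,0,10],"delta_rot":[0,0,0],"fingers":-0.03},{"travel":[0,0,0],"delta_rot":[0,0,0],"fingers":-0.03},{"travel":[0,0,0],"delta_rot":[0,0,0],"fingers":-0.03}]}}

```text
clock: 29.8
eef_pos: [386.1, 391.8, 39.4]
eef_rot: [-3.141, -0.001, 0.059]
wrist_force: [-0.2, 0.8, -0.2]
finger_gap: 48.8
```

>>> {"api": "send_rows", "payload": {"plan": [{"travel":[0,5,0],"delta_rot":[0,0,0],"fingers":-0.03},{"travel":[0,6,0],"delta_rot":[0,0,0],"fingers":-0.03},{"travel":[0,6,0],"delta_rot":[0,0,0],"fingers":-0.03},{"travel":[0,6,0],"delta_rot":[0,0,0],"fingers":-0.03},{"travel":[0,6,0],"delta_rot":[0,0,0],"fingers":-0.03},{"travel":[0,6,0],"delta_rot":[0,0,0],"fingers":-0.03},{"travel":[0,0,0],"delta_rot":[0,0,0],"fingers":-0.03},{"travel":[0,0,5],"delta_rot":[0,0,0],"fingers":-0.03},{"travel":[0,0,0],"delta_rot":[0,0,0],"fingers":1},{"travel":[0,0,0],"delta_rot":[0,0,0],"fingers":1},{"travel":[0,0,0],"delta_rot":[0,0,0],"fingers":1},{"travel":[0,0,0],"delta_rot":[0,0,0],"fingers":1},{"travel":[0,0,0],"delta_rot":[0,0,0],"fingers":1}]}}

```text
clock: 31.42
eef_pos: [387.8, 356.5, 33.4]
eef_rot: [3.142, 0.0, 0.059]
wrist_force: [-0.3, 0.1, -0.8]
finger_gap: 27.5
```

```bash
python3 - <<'E'
from h import *
st()
c=look('top'); P=cloud(c)
print('bay tubes'); [print(r) for r in rects(P,22,45,(320,480,-390,-150))]
E
```

```text
{'clock': 31.425, 'joints': [0.674, 0.492, 1.75, -0.0, 0.9, 2.186], 'eef_pos': [387.8, 356.466, 33.414], 'eef_rot': [3.142, 0.0, 0.059], 'wrist_force': [-0.314, 0.088, -0.832], 'finger_gap': 27.544}
bay tubes
([410.2, -340.6], 33.4, [30.5, 90.2], -0.3, 407)
([408.7, -274.2], 33.2, [29.9, 90.1], -0.9, 408)
```

>>> {"api": "send_rows", "payload": {"plan": [{"travel":[0,0,-20],"delta_rot":[0,0,0],"fingers":1},{"travel":[0,0,-50],"delta_rot":[0,0,0],"fingers":1},{"travel":[0,0,-50],"delta_rot":[0,0,4.3],"fingers":1},{"travel":[2.4,24,0],"delta_rot":[0,0,0],"fingers":1},{"travel":[2.4,41.7,0],"delta_rot":[0,0,0],"fingers":1},{"travel":[2.4,41.7,0],"delta_rot":[0,0,0],"fingers":1},{"travel":[2.4,41.7,0],"delta_rot":[0,0,0],"fingers":1},{"travel":[2.4,41.7,0],"delta_rot":[0,0,0],"fingers":1},{"travel":[2.4,41.7,0],"delta_rot":[0,0,0],"fingers":1},{"travel":[2.4,41.7,0],"delta_rot":[0,0,0],"fingers":1},{"travel":[2.4,41.7,0],"delta_rot":[0,0,0],"fingers":1},{"travel":[2.4,41.7,0],"delta_rot":[0,0,0],"fingers":1},{"travel":[2.4,41.7,0],"delta_rot":[0,0,0],"fingers":1},{"travel":[2.4,41.7,0],"delta_rot":[0,0,0],"fingers":1},{"travel":[2.4,41.7,0],"delta_rot":[0,0,0],"fingers":1},{"travel":[2.4,41.7,0],"delta_rot":[0,0,0],"fingers":1},{"travel":[2.4,41.7,0],"delta_rot":[0,0,0],"fingers":1},{"travel":[0,0,0],"delta_rot":[0,0,0],"fingers":1},{"travel":[0,0,0],"delta_rot":[0,0,0],"fingers":1}]}}

```text
clock: 33.85
eef_pos: [412.2, -209.7, 153.3]
eef_rot: [-3.141, 0.0, -0.016]
wrist_force: [0.0, 0.4, -1.2]
finger_gap: 27.0
```

```bash
python3 - <<'E'
from h import *
st()
c=look('wrist'); P=cloud(c)
print('held'); [print(r) for r in rects(P,115,175,(330,490,-260,-160),50)]
q=P[(P[...,2]>145)&(P[...,2]<156)&(abs(P[...,1]+209)<10)&(P[...,0]<480)]; print('held x range',q[:,0].min(),q[:,0].max())
print('tops'); [print(r) for r in rects(P,20,60,(330,480,-400,-150),50)]
E
```

```text
{'clock': 33.85, 'joints': [-0.55, 0.183, 1.843, 0.0, 1.116, 1.037], 'eef_pos': [412.227, -209.661, 153.311], 'eef_rot': [-3.141, 0.0, -0.016], 'wrist_force': [0.019, 0.373, -1.211], 'finger_gap': 26.959}
held
([423.5, -209.4], 152.1, [52.3, 70.8], -1.3, 8747)
held x range 388.1131831251462 458.7852611935559
tops
([409.7, -275.3], 34.0, [28.7, 92.0], -1.3, 3556)
([409.7, -341.4], 33.9, [29.3, 92.0], -0.6, 3910)
([374.7, -392.9], 46.7, [5.4, 15.2], -80.4, 58)
([332.0, -391.9], 47.0, [3.9, 16.1], -88.6, 76)
```

>>> {"api": "send_rows", "payload": {"plan": [{"travel":[-1.5,0,40],"delta_rot":[0,0,0],"fingers":1},{"travel":[0,0,40],"delta_rot":[0,0,0],"fingers":1},{"travel":[0,0,24],"delta_rot":[0,0,0],"fingers":1},{"travel":[0,0,8],"delta_rot":[0,0,0],"fingers":1},{"travel":[0,0,4.5],"delta_rot":[0,0,0],"fingers":1},{"travel":[0,0,0],"delta_rot":[0,0,0],"fingers":1},{"travel":[0,0,0],"delta_rot":[0,0,0],"fingers":1},{"travel":[0,0,0],"delta_rot":[0,0,0],"fingers":0},{"travel":[0,0,0],"delta_rot":[0,0,0],"fingers":0},{"travel":[0,0,0],"delta_rot":[0,0,0],"fingers":0},{"travel":[0,0,-20],"delta_rot":[0,0,0],"fingers":0},{"travel":[0,0,-50],"delta_rot":[0,0,0],"fingers":0},{"travel":[0,0,-50],"delta_rot":[0,0,0],"fingers":0},{"travel":[0,0,0],"delta_rot":[0,0,0],"fingers":0}]}}

```text
clock: 35.65
eef_pos: [412.2, -210.8, 160.2]
eef_rot: [3.138, -0.006, -0.016]
wrist_force: [-0.1, -0.2, -1.5]
finger_gap: 46.9
```

```bash
python3 - <<'E'
from h import *
st()
c=look('wrist'); P=cloud(c)
print('tops'); [print(r) for r in rects(P,20,60,(330,480,-400,-150),100)]
E
```

```text
{'clock': 35.65, 'joints': [-0.552, 0.171, 1.839, 0.0, 1.125, 1.035], 'eef_pos': [412.194, -210.789, 160.216], 'eef_rot': [3.138, -0.006, -0.016], 'wrist_force': [-0.128, -0.199, -1.469], 'finger_gap': 46.872}
tops
([411.5, -209.8], 34.1, [27.9, 92.2], -1.3, 3114)
([409.6, -341.4], 33.9, [29.3, 92.2], -0.3, 3702)
([409.7, -275.6], 34.0, [29.0, 91.9], -1.2, 3029)
```

All three sleeves lie within about 1–2 mm of their bay centres. Now to above the button, with the jaws shut.

>>> {"api": "send_rows", "payload": {"plan": [{"travel":[4,-33.3,0],"delta_rot":[0,0,0],"fingers":1},{"travel":[4,-33.3,0],"delta_rot":[0,0,0],"fingers":1},{"travel":[4,-33.3,0],"delta_rot":[0,0,0],"fingers":1},{"travel":[4,-33.3,0],"delta_rot":[0,0,0],"fingers":1},{"travel":[4,-33.3,0],"delta_rot":[0,0,0],"fingers":1},{"travel":[4,-33.5,0],"delta_rot":[0,0,0],"fingers":1},{"travel":[0,0,30],"delta_rot":[0,0,0],"fingers":1},{"travel":[0,0,32],"delta_rot":[0,0,0],"fingers":1},{"travel":[0,0,0],"delta_rot":[0,0,0],"fingers":1},{"travel":[0,0,0],"delta_rot":[0,0,0],"fingers":1},{"travel":[0,0,0],"delta_rot":[0,0,0],"fingers":1},{"travel":[0,0,0],"delta_rot":[0,0,0],"fingers":1}]}}

```text
clock: 37.2
eef_pos: [438.4, -10.5, 95.6]
eef_rot: [3.142, -0.001, -0.016]
wrist_force: [-0.3, -0.3, -0.2]
finger_gap: 0.5
```

```bash
python3 - <<'E'
from h import *
st()
c=look('top'); P=cloud(c)
print('bay tubes'); [print(r) for r in rects(P,22,45,(320,480,-390,-150))]
c=look('wrist'); cv2.imwrite('pics/w8.png',cv2.resize(c['color'][0:250,130:380],None,fx=2.4,fy=2.4,interpolation=cv2.INTER_CUBIC)[...,::-1])
E
```

```text
{'clock': 37.2, 'joints': [-0.108, 0.218, 1.957, 0.0, 0.965, 1.479], 'eef_pos': [438.411, -10.519, 95.608], 'eef_rot': [3.142, -0.001, -0.016], 'wrist_force': [-0.305, -0.333, -0.206], 'finger_gap': 0.522}
bay tubes
([411.4, -208.6], 33.5, [28.8, 92.4], -1.0, 395)
([410.3, -340.7], 33.3, [30.2, 90.4], 0.2, 406)
([408.6, -274.4], 33.3, [29.2, 90.3], -1.7, 400)
```

View pics/w8.png

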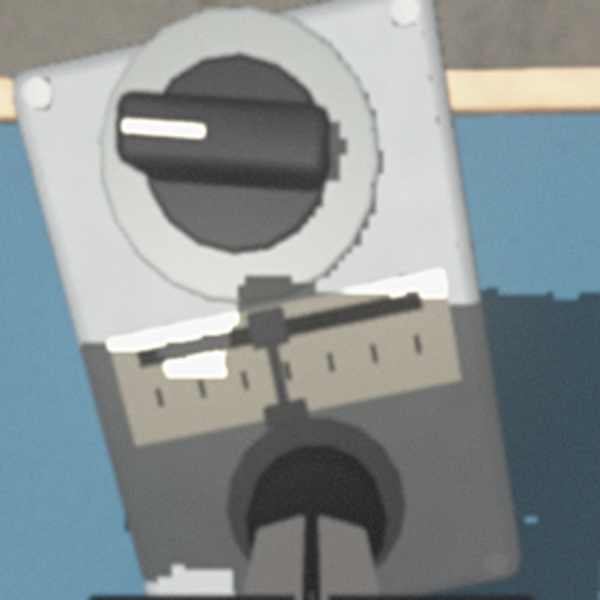

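The pointer still meets the mark (283,405), and the fingertips (310,530) are over the button. Now I press gently.

>>> {"api": "send_rows", "payload": {"plan": [{"travel":[0.5,0,6],"delta_rot":[0,0,0],"fingers":1},{"travel":[0,0,5],"delta_rot":[0,0,0],"fingers":1},{"travel":[0,0,4],"delta_rot":[0,0,0],"fingers":1},{"travel":[0,0,0],"delta_rot":[0,0,0],"fingers":1},{"travel":[0,0,0],"delta_rot":[0,0,0],"fingers":1}]}}

```text
clock: 37.92
eef_pos: [438.6, -10.4, 80.0]
eef_rot: [-3.142, 0.0, -0.016]
wrist_force: [-0.3, 0.3, 1.6]
finger_gap: 0.5
```

>>> {"api": "send_rows", "payload": {"plan": [{"travel":[0,0,2],"delta_rot":[0,0,0],"fingers":1},{"travel":[0,0,1.5],"delta_rot":[0,0,0],"fingers":1},{"travel":[0,0,1],"delta_rot":[0,0,0],"fingers":1},{"travel":[0,0,0],"delta_rot":[0,0,0],"fingers":1}]}}

```text
clock: 38.42
eef_pos: [438.6, -10.4, 75.4]
eef_rot: [-3.142, 0.0, -0.016]
wrist_force: [-1.0, -0.7, 3.1]
finger_gap: 0.5
```

>>> {"api": "send_rows", "payload": {"plan": [{"travel":[0,0,0.6],"delta_rot":[0,0,0],"fingers":1},{"travel":[0,0,0],"delta_rot":[0,0,0],"fingers":1},{"travel":[0,0,0],"delta_rot":[0,0,0],"fingers":1}]}}

```text
clock: 38.8
eef_pos: [438.7, -10.4, 75.2]
eef_rot: [3.142, -0.0, -0.016]
wrist_force: [-3.5, 0.8, 8.1]
finger_gap: 0.5
```

At the halfway stop (8 N, below the 9 N threshold). I'll ease slightly, hold for over a second, then press fully and release.

>>> {"api": "send_rows", "payload": {"plan": [{"travel":[0,0,-0.2],"delta_rot":[0,0,0],"fingers":1},{"travel":[0,0,0],"delta_rot":[0,0,0],"fingers":1},{"travel":[0,0,0],"delta_rot":[0,0,0],"fingers":1},{"travel":[0,0,0],"delta_rot":[0,0,0],"fingers":1},{"travel":[0,0,0],"delta_rot":[0,0,0],"fingers":1},{"travel":[0,0,0],"delta_rot":[0,0,0],"fingers":1},{"travel":[0,0,0],"delta_rot":[0,0,0],"fingers":1},{"travel":[0,0,0],"delta_rot":[0,0,0],"fingers":1},{"travel":[0,0,0],"delta_rot":[0,0,0],"fingers":1},{"travel":[0,0,0],"delta_rot":[0,0,0],"fingers":1}]}}

```text
clock: 40.05
eef_pos: [438.7, -10.5, 75.2]
eef_rot: [3.142, -0.0, -0.016]
wrist_force: [-2.4, 0.3, 6.3]
finger_gap: 0.7
```

>>> {"api": "send_rows", "payload": {"plan": [{"travel":[0,0,2],"delta_rot":[0,0,0],"fingers":1},{"travel":[0,0,2],"delta_rot":[0,0,0],"fingers":1},{"travel":[0,0,1.7],"delta_rot":[0,0,0],"fingers":1},{"travel":[0,0,0],"delta_rot":[0,0,0],"fingers":1},{"travel":[0,0,0],"delta_rot":[0,0,0],"fingers":1}]}}

```text
clock: 40.67
eef_pos: [438.7, -10.4, 69.8]
eef_rot: [3.142, -0.0, -0.016]
wrist_force: [-4.5, 0.4, 11.4]
finger_gap: 0.6
```

>>> {"api": "send_rows", "payload": {"plan": [{"travel":[0,0,0.8],"delta_rot":[0,0,0],"fingers":1},{"travel":[0,0,0],"delta_rot":[0,0,0],"fingers":1},{"travel":[0,0,0],"delta_rot":[0,0,0],"fingers":1},{"travel":[0,0,0],"delta_rot":[0,0,0],"fingers":1}]}}

```text
clock: 41.18
eef_pos: [438.8, -10.4, 69.1]
eef_rot: [3.142, -0.0, -0.016]
wrist_force: [-3.8, 0.3, 11.9]
finger_gap: 0.5
```

The press went the full 6.1 mm. Letting the button up and returning to the first sleeve.

>>> {"api": "send_rows", "payload": {"plan": [{"travel":[0,0,-15],"delta_rot":[0,0,0],"fingers":1},{"travel":[0,0,-35],"delta_rot":[0,0,0],"fingers":1},{"travel":[0,0,-35],"delta_rot":[0,0,0],"fingers":0},{"travel":[-4,33.3,0],"delta_rot":[0,0,0],"fingers":0},{"travel":[-4,33.3,0],"delta_rot":[0,0,0],"fingers":0},{"travel":[-4,33.3,0],"delta_rot":[0,0,0],"fingers":0},{"travel":[-4,33.3,0],"delta_rot":[0,0,0],"fingers":0},{"travel":[-4,33.3,0],"delta_rot":[0,0,0],"fingers":0},{"travel":[-4,33.3,0],"delta_rot":[0,0,0],"fingers":0},{"travel":[0,0,0],"delta_rot":[0,0,0],"fingers":0},{"travel":[0,0,0],"delta_rot":[0,0,0],"fingers":0}]}}

```text
clock: 42.55
eef_pos: [411.4, -209.3, 153.4]
eef_rot: [-3.141, 0.0, -0.016]
wrist_force: [0.3, 0.2, -0.1]
finger_gap: 46.8
```

```bash
python3 - <<'E'
from h import *
st()
c=look('wrist'); P=cloud(c)
print('tops'); [print(r) for r in rects(P,20,60,(330,480,-400,-150),100)]
c=look('top'); P=cloud(c)
print('mat'); [print(r) for r in rects(P,2.5,15,(300,500,150,410),200)]
print('btn'); [print(r) for r in rects(P,56,72,(410,460,-60,60))]
print('knob'); [print(r) for r in rects(P,80,110,(480,580,-60,60))]
E
```

```text
{'clock': 42.55, 'joints': [-0.55, 0.181, 1.845, 0.0, 1.116, 1.037], 'eef_pos': [411.389, -209.292, 153.437], 'eef_rot': [-3.141, 0.0, -0.016], 'wrist_force': [0.314, 0.231, -0.099], 'finger_gap': 46.805}
tops
([409.8, -341.4], 33.9, [29.3, 92.1], -0.5, 3928)
([411.8, -209.8], 34.1, [28.0, 91.7], -0.8, 3283)
([409.8, -275.4], 34.0, [28.8, 92.1], -1.1, 3269)
mat
([402.6, 286.8], 4.6, [161.3, 221.0], 87.9, 3298)
btn
([438.6, -10.4], 63.5, [34.8, 35.0], 40.8, 159)
knob
([527.9, 7.1], 92.7, [14.8, 40.6], 89.2, 102)
```

>>> {"api": "send_rows", "payload": {"plan": [{"travel":[0,0.5,40],"delta_rot":[0,0,0],"fingers":0},{"travel":[0,0,50],"delta_rot":[0,0,0],"fingers":0},{"travel":[0,0,28],"delta_rot":[0,0,0],"fingers":0},{"travel":[0,0,0],"delta_rot":[0,0,0],"fingers":0},{"travel":[0,0,0],"delta_rot":[0,0,0],"fingers":1},{"travel":[0,0,0],"delta_rot":[0,0,0],"fingers":1},{"travel":[0,0,0],"delta_rot":[0,0,0],"fingers":1},{"travel":[0,0,0],"delta_rot":[0,0,0],"fingers":1},{"travel":[0,0,0],"delta_rot":[0,0,0],"fingers":1}]}}

```text
clock: 43.78
eef_pos: [412.0, -210.6, 36.8]
eef_rot: [3.141, -0.002, -0.016]
wrist_force: [-0.2, 2.3, 7.6]
finger_gap: 27.7
```

>>> {"api": "send_rows", "payload": {"plan": [{"travel":[0,0,-20],"delta_rot":[0,0,0],"fingers":1},{"travel":[0,0,-50],"delta_rot":[0,0,0],"fingers":1},{"travel":[0,0,-50],"delta_rot":[0,0,0],"fingers":1},{"travel":[-1,-24,0],"delta_rot":[0,0,0],"fingers":1},{"travel":[-1,-41,0],"delta_rot":[0,0,0],"fingers":1},{"travel":[-1,-41,0],"delta_rot":[0,0,0],"fingers":1},{"travel":[-1,-41,0],"delta_rot":[0,0,0],"fingers":1},{"travel":[-1,-41,0],"delta_rot":[0,0,0],"fingers":1},{"travel":[-1,-41,0],"delta_rot":[0,0,0],"fingers":1},{"travel":[-1,-41,0],"delta_rot":[0,0,0],"fingers":1},{"travel":[-1,-41,0],"delta_rot":[0,0,0],"fingers":1},{"travel":[-1,-41,0],"delta_rot":[0,0,0],"fingers":1},{"travel":[-1,-41,0],"delta_rot":[0,0,0],"fingers":1},{"travel":[-1,-41,0],"delta_rot":[0,0,0],"fingers":1},{"travel":[-1,-41,0],"delta_rot":[0,0,0],"fingers":1},{"travel":[-1,-41,0],"delta_rot":[0,0,0],"fingers":1},{"travel":[-1,-41,0],"delta_rot":[0,0,0],"fingers":1},{"travel":[0,0,0],"delta_rot":[0,0,0],"fingers":1},{"travel":[0,0,0],"delta_rot":[0,0,0],"fingers":1}]}}

```text
clock: 46.15
eef_pos: [406.1, 346.4, 155.6]
eef_rot: [3.141, 0.0, -0.016]
wrist_force: [-0.1, -0.3, -0.9]
finger_gap: 27.0
```

>>> {"api": "send_rows", "payload": {"plan": [{"travel":[0,0,40],"delta_rot":[0,0,0],"fingers":1},{"travel":[0,0,40],"delta_rot":[0,0,0],"fingers":1},{"travel":[0,0,28],"delta_rot":[0,0,0],"fingers":1},{"travel":[0,0,8],"delta_rot":[0,0,0],"fingers":1},{"travel":[0,0,4],"delta_rot":[0,0,0],"fingers":1},{"travel":[0,0,0],"delta_rot":[0,0,0],"fingers":1},{"travel":[0,0,0],"delta_rot":[0,0,0],"fingers":1},{"travel":[0,0,0],"delta_rot":[0,0,0],"fingers":0},{"travel":[0,0,0],"delta_rot":[0,0,0],"fingers":0},{"travel":[0,0,0],"delta_rot":[0,0,0],"fingers":0},{"travel":[0,0,-20],"delta_rot":[0,0,0],"fingers":0},{"travel":[0,0,-50],"delta_rot":[0,0,0],"fingers":0},{"travel":[0,0,-50],"delta_rot":[0,0,0],"fingers":0},{"travel":[0,0,0],"delta_rot":[0,0,0],"fingers":0}]}}

```text
clock: 47.9
eef_pos: [407.5, 347.8, 159.2]
eef_rot: [-3.138, -0.005, -0.016]
wrist_force: [-0.2, 0.4, 0.2]
finger_gap: 46.8
```

>>> {"api": "send_rows", "payload": {"plan": [{"travel":[1,42,0],"delta_rot":[0,0,0],"fingers":0},{"travel":[1,42,0],"delta_rot":[0,0,0],"fingers":0},{"travel":[1,42,0],"delta_rot":[0,0,0],"fingers":0},{"travel":[1,42,0],"delta_rot":[0,0,0],"fingers":0},{"travel":[1,42,0],"delta_rot":[0,0,0],"fingers":0},{"travel":[1,42,0],"delta_rot":[0,0,0],"fingers":0},{"travel":[1,42,0],"delta_rot":[0,0,0],"fingers":0},{"travel":[1,42,0],"delta_rot":[0,0,0],"fingers":0},{"travel":[1,42,0],"delta_rot":[0,0,0],"fingers":0},{"travel":[1,42,0],"delta_rot":[0,0,0],"fingers":0},{"travel":[1,42,0],"delta_rot":[0,0,0],"fingers":0},{"travel":[1,42,0],"delta_rot":[0,0,0],"fingers":0},{"travel":[1,42,0],"delta_rot":[0,0,0],"fingers":0},{"travel":[1,42,0],"delta_rot":[0,0,0],"fingers":0},{"travel":[0,34,0],"delta_rot":[0,0,0],"fingers":0},{"travel":[0,0,0],"delta_rot":[0,0,0],"fingers":0},{"travel":[0,0,0],"delta_rot":[0,0,0],"fingers":0}]}}

```text
clock: 50.02
eef_pos: [410.1, -274.5, 154.7]
eef_rot: [-3.141, 0.001, -0.016]
wrist_force: [0.1, 0.5, -0.4]
finger_gap: 46.9
```

```bash
python3 - <<'E'
from h import *
st()
c=look('wrist'); P=cloud(c)
print('tops'); [print(r) for r in rects(P,20,60,(330,480,-400,-150),100)]
c=look('top'); P=cloud(c)
print('mat tubes'); [print(r) for r in rects(P,22,45,(300,500,150,420))]
E
```

```text
{'clock': 50.025, 'joints': [-0.664, 0.248, 1.759, 0.0, 1.136, 0.922], 'eef_pos': [410.103, -274.54, 154.745], 'eef_rot': [-3.141, 0.001, -0.016], 'wrist_force': [0.055, 0.483, -0.385], 'finger_gap': 46.854}
tops
([409.8, -341.5], 34.0, [28.7, 91.8], -0.3, 3299)
([409.6, -275.9], 34.1, [27.6, 91.9], -1.4, 3237)
mat tubes
([405.5, 348.0], 31.7, [29.6, 90.1], -0.5, 414)
```

>>> {"api": "send_rows", "payload": {"plan": [{"travel":[0,1,40],"delta_rot":[0,0,0],"fingers":0},{"travel":[0,0,50],"delta_rot":[0,0,0],"fingers":0},{"travel":[0,0,29],"delta_rot":[0,0,0],"fingers":0},{"travel":[0,0,0],"delta_rot":[0,0,0],"fingers":0},{"travel":[0,0,0],"delta_rot":[0,0,0],"fingers":1},{"travel":[0,0,0],"delta_rot":[0,0,0],"fingers":1},{"travel":[0,0,0],"delta_rot":[0,0,0],"fingers":1},{"travel":[0,0,0],"delta_rot":[0,0,0],"fingers":1},{"travel":[0,0,0],"delta_rot":[0,0,0],"fingers":1}]}}

```text
clock: 51.25
eef_pos: [411.0, -276.6, 37.8]
eef_rot: [3.141, -0.002, -0.016]
wrist_force: [0.0, 2.0, 7.7]
finger_gap: 28.0
```

>>> {"api": "send_rows", "payload": {"plan": [{"travel":[0,0,-20],"delta_rot":[0,0,0],"fingers":1},{"travel":[0,0,-50],"delta_rot":[0,0,0],"fingers":1},{"travel":[0,0,-50],"delta_rot":[0,0,0],"fingers":1},{"travel":[-1,-28,0],"delta_rot":[0,0,0],"fingers":1},{"travel":[-1,-41,0],"delta_rot":[0,0,0],"fingers":1},{"travel":[-1,-41,0],"delta_rot":[0,0,0],"fingers":1},{"travel":[-1,-41,0],"delta_rot":[0,0,0],"fingers":1},{"travel":[-1,-41,0],"delta_rot":[0,0,0],"fingers":1},{"travel":[-1,-41,0],"delta_rot":[0,0,0],"fingers":1},{"travel":[-1,-41,0],"delta_rot":[0,0,0],"fingers":1},{"travel":[-1,-41,0],"delta_rot":[0,0,0],"fingers":1},{"travel":[-1,-41,0],"delta_rot":[0,0,0],"fingers":1},{"travel":[-1,-41,0],"delta_rot":[0,0,0],"fingers":1},{"travel":[-1,-41,0],"delta_rot":[0,0,0],"fingers":1},{"travel":[-1,-41,0],"delta_rot":[0,0,0],"fingers":1},{"travel":[-1,-41,0],"delta_rot":[0,0,0],"fingers":1},{"travel":[-1,-41,0],"delta_rot":[0,0,0],"fingers":1},{"travel":[0,0,0],"delta_rot":[0,0,0],"fingers":1},{"travel":[0,0,0],"delta_rot":[0,0,0],"fingers":1}]}}

```text
clock: 53.62
eef_pos: [405.2, 284.5, 156.7]
eef_rot: [3.141, -0.0, -0.016]
wrist_force: [-0.3, -0.2, -0.9]
finger_gap: 27.7
```

>>> {"api": "send_rows", "payload": {"plan": [{"travel":[0,0,40],"delta_rot":[0,0,0],"fingers":1},{"travel":[0,0,40],"delta_rot":[0,0,0],"fingers":1},{"travel":[0,0,28],"delta_rot":[0,0,0],"fingers":1},{"travel":[0,0,8],"delta_rot":[0,0,0],"fingers":1},{"travel":[0,0,4],"delta_rot":[0,0,0],"fingers":1},{"travel":[0,0,0],"delta_rot":[0,0,0],"fingers":1},{"travel":[0,0,0],"delta_rot":[0,0,0],"fingers":1},{"travel":[0,0,0],"delta_rot":[0,0,0],"fingers":0},{"travel":[0,0,0],"delta_rot":[0,0,0],"fingers":0},{"travel":[0,0,0],"delta_rot":[0,0,0],"fingers":0},{"travel":[0,0,-20],"delta_rot":[0,0,0],"fingers":0},{"travel":[0,0,-50],"delta_rot":[0,0,0],"fingers":0},{"travel":[0,0,-50],"delta_rot":[0,0,0],"fingers":0},{"travel":[0,0,0],"delta_rot":[0,0,0],"fingers":0}]}}

```text
clock: 55.38
eef_pos: [406.6, 285.6, 160.0]
eef_rot: [-3.138, -0.006, -0.016]
wrist_force: [-0.3, -0.4, -0.1]
finger_gap: 46.9
```

>>> {"api": "send_rows", "payload": {"plan": [{"travel":[1,42,0],"delta_rot":[0,0,0],"fingers":0},{"travel":[1,42,0],"delta_rot":[0,0,0],"fingers":0},{"travel":[1,42,0],"delta_rot":[0,0,0],"fingers":0},{"travel":[1,42,0],"delta_rot":[0,0,0],"fingers":0},{"travel":[1,42,0],"delta_rot":[0,0,0],"fingers":0},{"travel":[1,42,0],"delta_rot":[0,0,0],"fingers":0},{"travel":[1,42,0],"delta_rot":[0,0,0],"fingers":0},{"travel":[1,42,0],"delta_rot":[0,0,0],"fingers":0},{"travel":[1,42,0],"delta_rot":[0,0,0],"fingers":0},{"travel":[1,42,0],"delta_rot":[0,0,0],"fingers":0},{"travel":[1,42,0],"delta_rot":[0,0,0],"fingers":0},{"travel":[1,42,0],"delta_rot":[0,0,0],"fingers":0},{"travel":[1,42,0],"delta_rot":[0,0,0],"fingers":0},{"travel":[1,42,0],"delta_rot":[0,0,0],"fingers":0},{"travel":[0,39,0],"delta_rot":[0,0,0],"fingers":0},{"travel":[0,0,0],"delta_rot":[0,0,0],"fingers":0},{"travel":[0,0,0],"delta_rot":[0,0,0],"fingers":0}]}}

```text
clock: 57.5
eef_pos: [409.0, -341.6, 155.6]
eef_rot: [-3.14, 0.001, -0.016]
wrist_force: [0.7, 0.1, 0.1]
finger_gap: 46.8
```

```bash
python3 - <<'E'
from h import *
st()
c=look('wrist'); P=cloud(c)
print('tops'); [print(r) for r in rects(P,20,60,(330,480,-400,-150),100)]
c=look('top'); P=cloud(c)
print('mat tubes'); [print(r) for r in rects(P,22,45,(300,500,150,420))]
E
```

```text
{'clock': 57.5, 'joints': [-0.765, 0.33, 1.649, 0.0, 1.164, 0.822], 'eef_pos': [409.035, -341.583, 155.564], 'eef_rot': [-3.14, 0.001, -0.016], 'wrist_force': [0.726, 0.062, 0.142], 'finger_gap': 46.844}
tops
([409.6, -341.6], 34.1, [27.9, 92.2], -0.2, 3259)
mat tubes
([405.5, 348.1], 31.8, [30.2, 89.8], -0.5, 410)
([404.5, 285.7], 31.6, [29.0, 89.9], -1.3, 408)
```

>>> {"api": "send_rows", "payload": {"plan": [{"travel":[0,0,40],"delta_rot":[0,0,0],"fingers":0},{"travel":[0,0,50],"delta_rot":[0,0,0],"fingers":0},{"travel":[0,0,29.5],"delta_rot":[0,0,0],"fingers":0},{"travel":[0,0,0],"delta_rot":[0,0,0],"fingers":0},{"travel":[0,0,0],"delta_rot":[0,0,0],"fingers":1},{"travel":[0,0,0],"delta_rot":[0,0,0],"fingers":1},{"travel":[0,0,0],"delta_rot":[0,0,0],"fingers":1},{"travel":[0,0,0],"delta_rot":[0,0,0],"fingers":1},{"travel":[0,0,0],"delta_rot":[0,0,0],"fingers":1}]}}

```text
clock: 58.72
eef_pos: [409.9, -342.7, 38.5]
eef_rot: [3.14, -0.002, -0.016]
wrist_force: [-0.2, 2.7, 7.5]
finger_gap: 27.7
```

>>> {"api": "send_rows", "payload": {"plan": [{"travel":[0,0,-20],"delta_rot":[0,0,0],"fingers":1},{"travel":[0,0,-50],"delta_rot":[0,0,0],"fingers":1},{"travel":[0,0,-50],"delta_rot":[0,0,0],"fingers":1},{"travel":[-1,-33,0],"delta_rot":[0,0,0],"fingers":1},{"travel":[-1,-41,0],"delta_rot":[0,0,0],"fingers":1},{"travel":[-1,-41,0],"delta_rot":[0,0,0],"fingers":1},{"travel":[-1,-41,0],"delta_rot":[0,0,0],"fingers":1},{"travel":[-1,-41,0],"delta_rot":[0,0,0],"fingers":1},{"travel":[-1,-41,0],"delta_rot":[0,0,0],"fingers":1},{"travel":[-1,-41,0],"delta_rot":[0,0,0],"fingers":1},{"travel":[-1,-41,0],"delta_rot":[0,0,0],"fingers":1},{"travel":[-1,-41,0],"delta_rot":[0,0,0],"fingers":1},{"travel":[-1,-41,0],"delta_rot":[0,0,0],"fingers":1},{"travel":[-1,-41,0],"delta_rot":[0,0,0],"fingers":1},{"travel":[-1,-41,0],"delta_rot":[0,0,0],"fingers":1},{"travel":[-1,-41,0],"delta_rot":[0,0,0],"fingers":1},{"travel":[-1,-41,0],"delta_rot":[0,0,0],"fingers":1},{"travel":[0,0,0],"delta_rot":[0,0,0],"fingers":1},{"travel":[0,0,0],"delta_rot":[0,0,0],"fingers":1}]}}

```text
clock: 61.1
eef_pos: [404.2, 223.4, 157.2]
eef_rot: [3.142, -0.0, -0.016]
wrist_force: [-1.1, 0.4, -1.9]
finger_gap: 27.8
```

Lower, release, lift, then retreat over the free bench for the last check.

>>> {"api": "send_rows", "payload": {"plan": [{"travel":[0,0,40],"delta_rot":[0,0,0],"fingers":1},{"travel":[0,0,40],"delta_rot":[0,0,0],"fingers":1},{"travel":[0,0,28],"delta_rot":[0,0,0],"fingers":1},{"travel":[0,0,8],"delta_rot":[0,0,0],"fingers":1},{"travel":[0,0,4],"delta_rot":[0,0,0],"fingers":1},{"travel":[0,0,0],"delta_rot":[0,0,0],"fingers":1},{"travel":[0,0,0],"delta_rot":[0,0,0],"fingers":1},{"travel":[0,0,0],"delta_rot":[0,0,0],"fingers":0},{"travel":[0,0,0],"delta_rot":[0,0,0],"fingers":0},{"travel":[0,0,0],"delta_rot":[0,0,0],"fingers":0},{"travel":[0,0,-20],"delta_rot":[0,0,0],"fingers":0},{"travel":[0,0,-50],"delta_rot":[0,0,0],"fingers":0},{"travel":[0,0,-50],"delta_rot":[0,0,0],"fingers":0},{"travel":[0,40,-30],"delta_rot":[0,0,0],"fingers":0},{"travel":[0,40,-30],"delta_rot":[0,0,0],"fingers":0},{"travel":[0,40,0],"delta_rot":[0,0,0],"fingers":0},{"travel":[0,40,0],"delta_rot":[0,0,0],"fingers":0},{"travel":[0,20,0],"delta_rot":[0,0,0],"fingers":0},{"travel":[0,0,0],"delta_rot":[0,0,0],"fingers":0},{"travel":[0,0,0],"delta_rot":[0,0,0],"fingers":0}]}}

```text
clock: 63.6
eef_pos: [401.5, 44.4, 217.1]
eef_rot: [-3.141, -0.0, -0.016]
wrist_force: [0.1, 0.4, 0.5]
finger_gap: 46.8
```

```bash
python3 - <<'E'
from h import *
st()
c=look('top'); P=cloud(c)
print('mat tubes top'); [print(r) for r in rects(P,22,45,(300,500,150,420))]
c=look('wrist'); P=cloud(c); save(c,'w9.png')
print('mat tubes wrist'); [print(r) for r in rects(P,22,45,(300,500,150,420),100)]
print('btn'); [print(r) for r in rects(P,56,72,(410,460,-60,60),50)]
print('knob'); [print(r) for r in rects(P,80,110,(480,580,-60,60),50)]
print('clecos'); [print(r) for r in rects(P,5,25,(380,500,90,150),8)];[print(r) for r in rects(P,5,25,(380,500,-140,-90),8)]
E
```

```text
{'clock': 63.6, 'joints': [0.019, -0.026, 1.909, 0.0, 1.258, 1.606], 'eef_pos': [401.481, 44.374, 217.087], 'eef_rot': [-3.141, -0.0, -0.016], 'wrist_force': [0.072, 0.375, 0.454], 'finger_gap': 46.761}
mat tubes top
([405.4, 347.9], 31.9, [30.3, 89.5], -1.0, 410)
([404.5, 285.9], 31.7, [29.7, 89.8], -0.7, 406)
([403.4, 224.6], 31.7, [28.2, 90.0], 0.3, 391)
mat tubes wrist
([403.9, 285.4], 32.0, [30.6, 91.9], -1.1, 2701)
([404.1, 224.2], 32.0, [29.7, 91.7], -0.4, 2567)
btn
([439.6, -11.1], 63.8, [35.6, 36.2], -36.9, 1166)
knob
([529.7, 6.0], 93.5, [14.4, 41.6], 85.1, 1112)
clecos
([451.2, 120.8], 9.2, [10.6, 62.0], -2.7, 370)
([446.2, -117.2], 8.9, [11.3, 61.5], 6.3, 388)
```

View pics/w9.png

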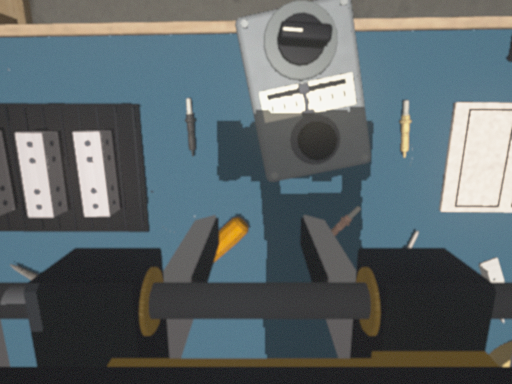

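The final view shows sleeves flat on the mat at (40,175) and (95,172), with the third cut off at the left edge but confirmed by the top camera. The button at (317,140) is up, the knob bar at (304,35) is unchanged, and the clecos at (191,125) and (405,130) are where they were.

```bash
python3 -c "
from cell import manip; print(manip.sign_off())"
```

```text
the job is handed in; nothing more can be done
None
```

The photo sequence is done and the job is handed in, at about 64 s of the 210 s allowed; sign-off gave no verdict.

**What I did**
- I turned the focus knob 80° clockwise, which brought the pointer to the mark, and laid all three sleeves in their own bays.
- The third sleeve was knocked off the mat's edge partway through. I pushed it back onto the mat with the open jaws, then placed it.
- I held the button at its halfway stop for more than 1.2 s at 6–8 N, below the 9 N at which the second stage starts. I then pressed it fully, a further 6.1 mm, and let it up.
- I put all three sleeves back on the mat.

**Checks**
- **Sleeves in the bays:** each was within about 2 mm and 1° of its bay centre, measured before and after the button press.
- **Sleeves at the end:** they lie flat with tops at 32 mm, at y = 348, 286 and 224 mm. The y = 348 sleeve was outside the last wrist measurement, so only the top camera confirms it.
- **Button:** up, with its top at 64 mm.
- **Focus:** the knob bar reads 85.1°, against 85.7° right after I set it. I last saw the pointer close up at the mark just before pressing, and the bar angle is my check after that.
- **Other tools:** both clecos are within a few mm of where they started.
- **Disagreement:** the top and wrist cameras differed by about 2 mm on the board's position, so I used the value between them.

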